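# Run the chuck's lifting eye home with the tommy bar

## Robot

A 7-joint arm with a two-finger parallel gripper is mounted at the origin on the work surface. World frame = base frame: x ahead of the robot, y to its left, z up, the work surface at z = 0. Lengths are in m, angles in degrees, forces in N, time in s.
With the tool pointing down it reaches from about 0.425 to 0.95 m from the base axis. Payload 4.7 kg.
Tool frame: the origin (TCP) lies between the finger pads; the fingertips stand 19 mm ahead of it and the grasp point (between the pads) is the TCP (env.tcp_to_tips is the distance from the TCP to the fingertips, in m); z points along the fingers, y is the direction in which the jaws open and shut (so a half turn about z gives the same grasp; the last joint's range is limited). The gripper opens to 85 mm and grips with 20 to 120 N. Pads are 22 mm wide; open, the fingers measure 114 mm over their backs; the gripper's body (76 mm by 85 mm) begins 54 mm behind the grasp point. The pads swing forward as they close: fully open they stand 13 mm farther back than shut.
Start: joints at [65.323, 26.849, -2.785, 87.806, 1.381, 65.374, -4.715], TCP at [0.264, -0.621, 0.214] pointing down, gripper open.
Joint ranges: [-148.3, 148.3], [-19.14, 114.17], [-79.39, 73.82], [5.75, 140.21], [-59.74, 239.74], [12.07, 113.84], [-152.46, 152.46]. Speed limits (degrees/s): [147.25, 147.25, 180, 180, 180, 180, 180].

## Interface

Orientations are given as a 3x3 rotation matrix whose columns are the frame's x, y, z axes.
In Python, from cell import env gives the robot as it stands.
- The arm moves only by the tool step_arm, never from a script. Its argument "commands" is text: rows parted by semicolons, each of 7 numbers parted by spaces: the shift along the world's x, y, z in m, then the turn, a rotation vector about the world's x, y, z in degrees, then the finger opening in m, from 0 to 0.0854. A call has 1 to 20 rows; each row shifts and turns the pose as measured when the row begins; what a row does not reach is not made up. A row lasts 1/8 s, in which the tool goes at most 62.5 mm and 10.7 degrees, less where a joint would pass 70% of its speed; a pose out of reach is approached as far as the arm can. A call is refused whole if a number of a shift passes 0.0625 or a number of a turn 10.7, either way. A call with a gripper value outside its range is refused whole. The fingers move at their own pace and stop on an object; the grip force is fixed at half the most. Time passes only in rows, so rows that do not move let the fingers close. It gives the time, the measured TCP pose, the force and the opening at its end, in the units of the state.
- env.get_obs(): the state, without advancing time (a new reading comes with each control period).
- env.snapshot(name): name is "side" or "top" or "wrist"; returns a dict with "pixels" (420x560x3 uint8, red, green, blue), "fx", "fy", "cx", "cy" (pixels), "rvec" (rotation vector, rad) and "tvec" (3), from world to camera coordinates, as OpenCV has them; the wrist camera has in their place "tool_from_camera" (4x4, takes a point from camera to tool coordinates, whose origin is the TCP and whose axes are the flange's). Camera axes: x right, y down, z forward; pixel columns grow to the right and rows downward; lengths in m; the calibration is good to about 2 mm. A picture is of the moment at which its call begins: read the wrist's pose just before it. There is no depth.
- env.finish_job(): hands the job in, once; it reports no verdict.
The state is a dict: "time": time; "q": joint angles; "qd": joint speeds; "tau": joint torques, N m; "eef_pos": TCP position; "orientation": TCP orientation; "force": force on the tool from outside, world axes, zero at the start; "wrist_torque": the same for the moment, N m; "opening": finger opening in m.
Only numpy, scipy, OpenCV 4.12 (cv2) and the standard library are available. Lean on these libraries where they do the work, as an engineer would, in place of code of your own. Each camera call takes 0.05 s, during which the arm holds its last target.

## Task

Slide the tommy bar through the yellow lifting eye on the lathe chuck and, turning with the bar and never with the fingers, screw the eye clockwise until its collar is hard down on the chuck, nipped up firmly by feel but not strained. Then draw the bar out without slackening the eye and lay it back in both notches of its wooden rest. Leave everything else where it is.

Things in the scene. Friction and masses are not known exactly. Their poses are not given: they have to be found in the camera images.
- chuck: Lathe chuck, 200 mm across, 66 mm thick, heavy and fixed, on edge in a wooden cradle (250 mm across y). Origin under the middle of the cradle, z up, x along the chuck's own axis, jaws to +x (front at x = 68 mm). On top of its rim, at x = y = 0, z = 223 mm, is the machined flat on which the eye's collar seats; top of the upper jaw is 90 mm above the chuck's axis, which is 122 mm up.
- eye: Yellow lifting eye (M16), upright in the top of the chuck. Origin on the screw axis at the underside of its collar (36 mm wide, 11 mm thick), which is still 0.3 to 0.5 mm clear of the flat; z up. The ring lies in the x-z plane: a bar goes through along y. Right-hand thread, 2 mm a turn: clockwise from above sinks it. It needs 50 to 92 degrees more; the poses are too coarse to show when it is down.
- loop (a point): Centre of the ring, 30.5 mm above the collar's underside, axes as the eye. Hole 35 mm, wire 14 mm, 63 mm over all. A level bar swings about 49 degrees either way from y before it bites. The screw runs at 0.2 N m, then stops dead when the collar seats. A firm nip is 0.7 to 1.3 N m about the screw (9 to 17 N across the bar 75 mm out); it is strained from about 2 N m, some 0.1 rad of bar past the seat.
- bar: Loose tommy bar: plain round steel, 18 mm diameter, 240 mm long, 0.4 to 0.6 kg, to be gripped near its middle. Origin at its centre, x along it; lies level in its rest at the start, up to 15 mm off centre lengthwise.
- bar_a (a point): Centre of one end of the bar, 120 mm from its middle along its +x. Ends are alike.
- bar_b (a point): Centre of the other end of the bar, 120 mm from its middle along its -x.
- rest: Fixed wooden rest for the bar: board 230 x 80 x 12 mm with two V-notched battens (18 mm thick, 58 mm wide across y, top 49 mm up, centres at x = +85 and -85 mm). Origin under the centre of the board, x along the bar. The bar lies along x in both notches, its centre line at y = 0, z = 42.7 mm; the notches are about 37 mm wide at the top. Fingers fit between the battens.
- chuck_key: T-handled chuck key, dark steel, 120 x 170 mm, lying flat. Leave alone. Origin under it.
- small_eye: Small bare-steel eye bolt, 65 mm long, lying flat on the bench; not the one to turn. Leave alone. Origin under its ring.
- jaw0: Spare stepped chuck jaw, steel, 60 x 22 x 50 mm. Leave alone. Origin at the centre of its underside.
- jaw1: Second spare stepped chuck jaw, the same as jaw0. Leave alone.
- oil_can: Red oil can with a spout, 72 mm across, 170 mm tall. Leave alone. Origin at the centre of its underside.
- caliper: Vernier caliper lying flat, 230 mm long. Leave alone. Origin under its beam.
- insert_box: Orange plastic box of inserts, 65 x 50 x 22 mm. Leave alone. Origin under its centre.
- drill_chuck: Steel drill chuck standing on its nose, 46 mm across, 72 mm tall. Leave alone. Origin under its centre.
Not all that is in view belongs to the job. Several things have the shape of the bar; the one meant has the colours described above.

How it is judged (in metres and radians):
On the way, in this order (a step that is already met when the one before it is completed fails the run):
1. the bar is through the eye, an end out on each side (((y of bar_a in the frame of loop above 0.012 m and y of bar_b in the frame of loop below -0.012 m) or (y of bar_b in the frame of loop above 0.012 m and y of bar_a in the frame of loop below -0.012 m)) and z of bar_a in the frame of loop between -0.06 and 0.06 m and z of bar_b in the frame of loop between -0.06 and 0.06 m), for 0.2 s.
2. with the bar through it the eye is down on the chuck and nipped up: the bar bears on it with a firm force (all of step 1 and z of eye in the frame of chuck below 0.22303 m and contact force between bar and eye above 22 N), for 0.2 s.
At the end, for the whole second after the job is handed in: The eye's collar is down on the chuck (gap under 0.03 mm) and the bar lies at rest in both notches of its rest: its middle within 30 mm of the rest's middle lengthwise, within 6 mm sideways, in line within 0.06 rad (z of eye in the frame of chuck below 0.22303 m and x of bar in the frame of rest between -0.03 and 0.03 m and y of bar in the frame of rest between -0.006 and 0.006 m and z of bar in the frame of rest between 0.038 and 0.047 m and angle between the x axis of bar and the x axis of rest, either way round below 0.06 rad and linear speed of bar below 0.02 m/s); the robot touches nothing.
It fails at once if the eye is strained: the bar bears on it with more than 110 N (contact force between bar and eye above 110 N).
It fails at once if the eye is gripped or pushed by the fingers instead of the bar (over 6 N) (contact force between the fingers and eye above 6 N).
It fails at once if a bystander is shifted by more than 20 mm (distance of any of chuck_key, small_eye, jaw0, jaw1, oil_can, caliper, insert_box, drill_chuck from where it was at the start of the episode above 0.02 m).
It also fails if it takes over 72 s, if anything falls off the work surface, if the arm or the gripper's body presses on something with over 40 N, if the wrist force passes 120 N, or if a joint passes its speed limit or range.

## Working session

There is one attempt and no reset: what is moved stays moved. The work goes in short steps, Python scripts to look and compute and a tool call to move; the robot and the scene stay as the last step left them, time stands still between calls to the robot, and variables do not carry over. Pictures are saved under pics/ and viewed, and the job is handed in when it is done.

Besides the shell and the picture viewer there is one more tool, called by a JSON object that holds its "name" and its "arguments". step_arm: Moves the arm, as the interface text tells. Its arguments: {"type":"object","properties":{"commands":{"type":"string"}},"required":["commands"]}

```bash
mkdir -p pics; ls; cat > h.py <<'E'
import numpy as np, cv2
from cell import env
def snap(n,f):
    o=env.get_obs(); s=env.snapshot(n); cv2.imwrite('pics/'+f,s['pixels'][:,:,::-1]); return o,s
E
python3 - <<'E'
from h import *
for n in ('side','top','wrist'):
    o,s=snap(n,n+'0.png'); np.savez(n+'0.npz',**s)
    print({k:v for k,v in s.items() if k!='pixels'})
print(env.get_obs())
E
```

```text
pics
{'fx': 414.3781265820977, 'fy': 414.3781265820977, 'cx': 277.00975485990494, 'cy': 208.12593876703497, 'rvec': array([ 2.29083543, -0.21849967,  0.1010911 ]), 'tvec': array([-0.50709047,  0.2035068 ,  1.12785114])}
{'fx': 512.9835920169319, 'fy': 512.9835920169319, 'cx': 276.2511206090247, 'cy': 207.97237522096302, 'rvec': array([ 2.12295605, -2.13508373,  0.1963679 ]), 'tvec': array([0.0083134 , 0.55533699, 1.66650863])}
{'fx': 301.62927639850597, 'fy': 301.62927639850597, 'cx': 279.37155086774914, 'cy': 207.75941382127186, 'tool_from_camera': array([[ 4.96726061e-04, -9.65961249e-01, -2.58686332e-01,
         6.54601637e-02],
       [ 9.99999597e-01,  6.73326363e-04, -5.94083624e-04,
        -1.83651938e-04],
       [ 7.48042086e-04, -2.58685932e-01,  9.65961194e-01,
        -1.60517811e-01],
       [ 0.00000000e+00,  0.00000000e+00,  0.00000000e+00,
         1.00000000e+00]])}
{'time': 0.15, 'q': array([65.32398015, 26.8876369 , -2.78402972, 87.85531974,  1.38132848,
       65.37457192, -4.71576331]), 'qd': array([ 0.01572164, -0.21595919, -0.00198594, -0.18316596, -0.04819175,
        0.0408963 ,  0.00590358]), 'tau': array([ 1.09555545e-03, -5.10765696e+01, -4.63197241e-02, -2.37979674e+01,
        1.07515143e-02,  5.41509187e-03, -1.01003084e-05]), 'eef_pos': array([ 0.26380033, -0.62083265,  0.21291119]), 'orientation': array([[ 9.20359993e-01,  3.91071729e-01, -6.22228410e-04],
       [ 3.91072220e-01, -9.20359038e-01,  1.32689568e-03],
       [-5.37621531e-05, -1.46455794e-03, -9.99998926e-01]]), 'force': array([-0.01531807, -0.42258549, -0.45048491]), 'wrist_torque': array([0.01642031, 0.00806036, 0.0103878 ]), 'opening': 0.0850750267132388}
```

View pics/side0.png

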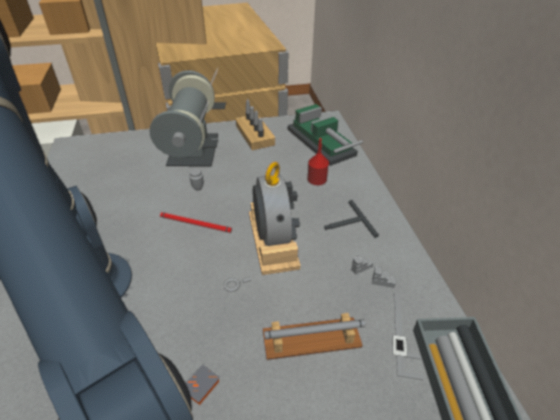

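View pics/top0.png

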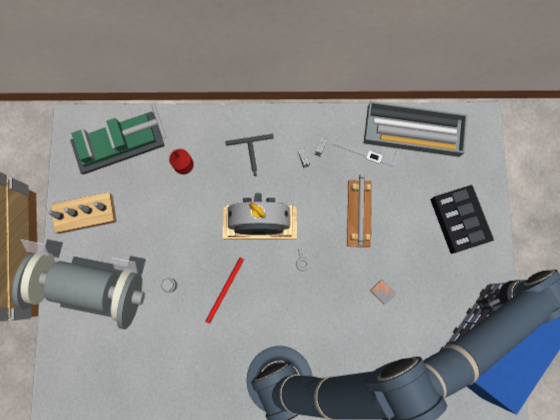

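View pics/wrist0.png

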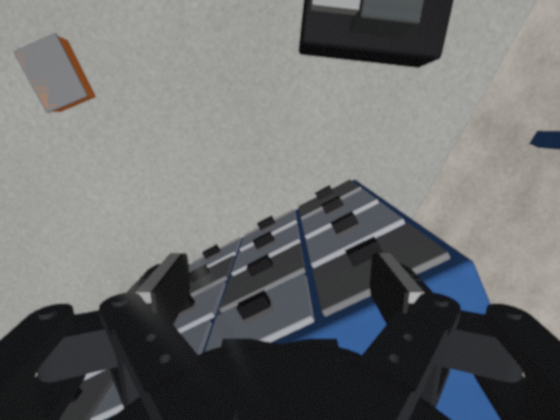

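```bash
python3 - <<'E'
from h import *
t=np.load('top0.npz')['pixels'][:,:,::-1]; s=np.load('side0.npz')['pixels'][:,:,::-1]
def crop(im,x0,y0,w,h,k): return cv2.resize(im[y0:y0+h,x0:x0+w],None,fx=k,fy=k,interpolation=cv2.INTER_CUBIC)
a=np.hstack([crop(t,215,180,90,65,4),crop(t,325,165,70,90,4)[:260]]); b=np.hstack([crop(s,235,150,90,130,3),crop(s,250,300,130,70,3)[:].copy() if 0 else cv2.resize(s[300:365,250:380],(390,390*65//130)).repeat(2,axis=0)[:390]])
cv2.imwrite('pics/c1.png',a); cv2.imwrite('pics/c2.png',crop(s,235,150,90,130,4)); cv2.imwrite('pics/c3.png',crop(t,325,165,70,90,5))
# rough top-view rays
d=np.load('top0.npz')
R,_=cv2.Rodrigues(d['rvec']); T=d['tvec']
for n,u,v,z in (('rest',360,213,.04),('bar+',361,176,.043),('bar-',361,244,.043),('eye',257,211,.26),('oil',181,161,.1),('red',225,290,0.01)):
    r=R.T@np.array([(u-d['cx'])/d['fx'],(v-d['cy'])/d['fy'],1]); c=-R.T@T; print(n,c+r*(z-c[2])/r[2])
print(c)
E
```

```text
rest [ 0.53851516 -0.27637467  0.04      ]
bar+ [ 0.66563227 -0.28376691  0.043     ]
bar- [ 0.43358398 -0.275505    0.043     ]
eye [0.50848984 0.06251308 0.26      ]
oil [0.70554519 0.31877617 0.1       ]
red [0.28614205 0.17718273 0.01      ]
[0.24818323 0.01290978 1.73895306]
```

View pics/c1.png

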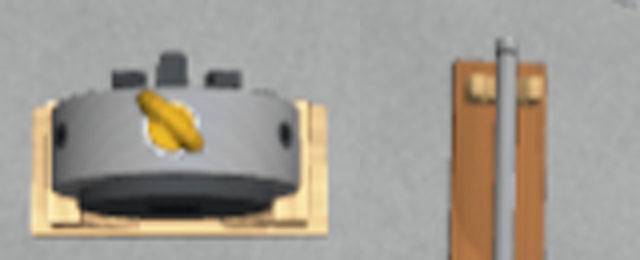

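View pics/c2.png

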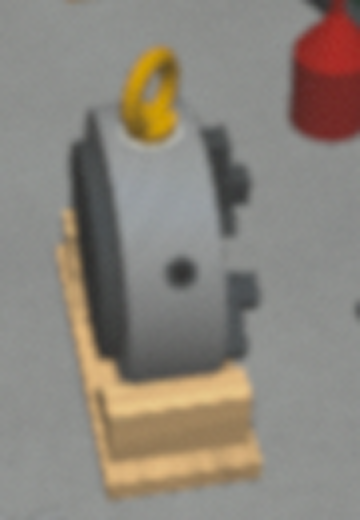

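{"name": "step_arm", "arguments": {"commands": "0.02 0.03 0.02 0 0 -2 0.085; 0.032 0.038 0.015 0 0 -2.5 0.085; 0.032 0.038 0.01 0 0 -2.5 0.085; 0.032 0.038 0.01 0 0 -2.5 0.085; 0.032 0.038 0.01 0 0 -2.5 0.085; 0.032 0.038 0.01 0 0 -2.5 0.085; 0.032 0.038 0.01 0 0 -2.5 0.085; 0.032 0.038 0 0 0 -2.5 0.085; 0.032 0.038 0 0 0 -2.5 0.085; 0 0 0 0 0 0 0.085"}}

```text
time: 1.4
eef_pos: [0.5437, -0.273, 0.2967]
orientation: [[1.0, 0.003, -0.002], [0.003, -1.0, 0.008], [-0.002, -0.008, -1.0]]
force: [-0.6, -0.9, -1.0]
opening: 0.0845
```

```bash
python3 - <<'E'
from h import *
o,s=snap('wrist','w1.png'); np.savez('w1.npz',p=o['eef_pos'],O=o['orientation'],**s); print(o['time'],o['eef_pos'],o['orientation'],o['q'],o['force'])
E
```

```text
1.4 [ 0.54368641 -0.27299864  0.29669864] [[ 0.99999392  0.00259527 -0.00232943]
 [ 0.0026146  -0.99996184  0.00833585]
 [-0.00230771 -0.00834189 -0.99996254]] [ 29.79326468  17.78672386  -9.0244972   90.45676455   2.46647087
  72.27581025 -69.42173662] [-0.62587094 -0.86214522 -0.9801617 ]
```

View pics/w1.png

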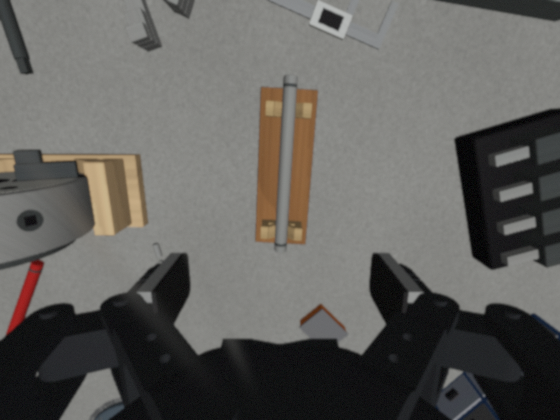

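```bash
cat >> h.py <<'E'
def wcam(d):
    M=np.eye(4); M[:3,:3]=d['O']; M[:3,3]=d['p']
    return M@d['tool_from_camera']
def wray(d,u,v):
    M=wcam(d); r=M[:3,:3]@np.array([(u-d['cx'])/d['fx'],(v-d['cy'])/d['fy'],1]); return M[:3,3],r
def fray(d,u,v):
    R,_=cv2.Rodrigues(d['rvec']); return -R.T@d['tvec'], R.T@np.array([(u-d['cx'])/d['fx'],(v-d['cy'])/d['fy'],1])
def atz(cr,z):
    c,r=cr; return c+r*(z-c[2])/r[2]
def meet(rays):
    A=np.zeros((3,3));b=np.zeros(3)
    for c,r in rays:
        r=r/np.linalg.norm(r); P=np.eye(3)-np.outer(r,r); A+=P; b+=P@c
    x=np.linalg.solve(A,b); return x,[float(np.linalg.norm(np.cross(x-c,r/np.linalg.norm(r)))) for c,r in rays]
def crop(im,x0,y0,w,h,k,f): cv2.imwrite('pics/'+f,cv2.resize(im[y0:y0+h,x0:x0+w,::-1],None,fx=k,fy=k,interpolation=cv2.INTER_CUBIC))
E
python3 - <<'E'
from h import *
d=np.load('w1.npz')
for n,u,v,z in (('far end top',291,76,.05),('near end',280,249,.05),('axis',285.5,162,.05),('bd FL',261,87,.012),('FR',317,90,.012),('NL',256,241,.012),('NR',307,244,.012)): print(n,atz(wray(d,u,v),z))
crop(d['pixels'],240,65,100,195,3,'w1c.png')
E
```

```text
far end top [ 0.66996255 -0.28458523  0.05      ]
near end [ 0.43724631 -0.27168194  0.05      ]
axis [ 0.56296864 -0.27861012  0.05      ]
bd FL [ 0.66147791 -0.24437334  0.012     ]
FR [ 0.65776098 -0.32170888  0.012     ]
NL [ 0.43447737 -0.23357302  0.012     ]
NR [ 0.42995996 -0.3140589   0.012     ]
```

View pics/w1c.png

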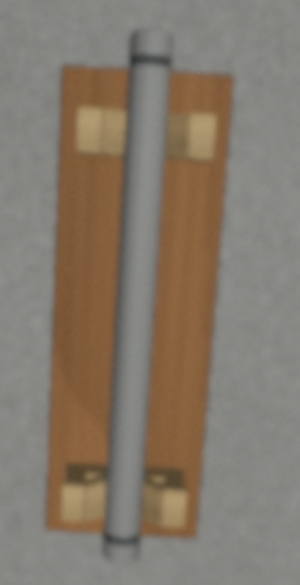

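{"name": "step_arm", "arguments": {"commands": "-0.015 0.04 0.02 0 0 0 0.085; -0.02 0.055 0.02 0 0 0 0.085; -0.02 0.055 0.02 0 0 0 0.085; -0.02 0.055 0.015 0 0 0 0.085; -0.015 0.045 0.01 0 0 0 0.085; 0 0 0 0 0 0 0.085"}}

```text
time: 2.2
eef_pos: [0.4441, -0.0283, 0.382]
orientation: [[1.0, -0.017, -0.006], [-0.017, -1.0, 0.004], [-0.006, -0.004, -1.0]]
force: [0.3, -0.3, -0.2]
opening: 0.0849
```

```bash
python3 - <<'E'
from h import *
o,s=snap('wrist','w2.png'); np.savez('w2.npz',p=o['eef_pos'],O=o['orientation'],**s); print(o['time'],o['eef_pos'],o['qd'].max(),o['q'],o['force'])
E
```

```text
2.2 [ 0.4441373 -0.0283129  0.3819971] 4.31403477898161 [ 17.10977529  -0.54153126 -18.36645463 101.16984562  -0.42020974
  79.70509393 -92.12658192] [ 0.26018778 -0.3210663  -0.15456315]
```

View pics/w2.png

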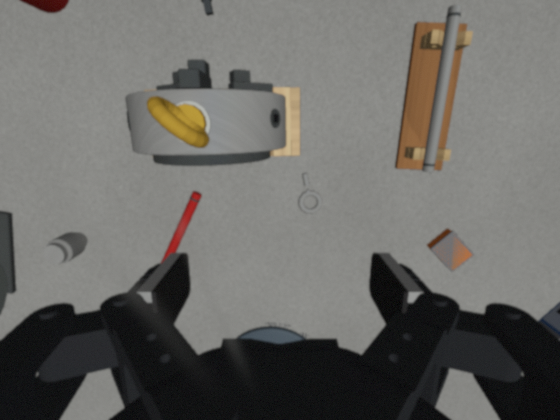

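{"name": "step_arm", "arguments": {"commands": "0 0.04 0 0 0 0 0.085; 0 0.055 0 0 0 0 0.085; 0 0.055 0 0 0 0 0.085; 0 0 0 0 0 0 0.085"}}

```text
time: 2.75
eef_pos: [0.4464, 0.1119, 0.3789]
orientation: [[0.999, -0.041, -0.01], [-0.041, -0.999, 0.001], [-0.011, -0.001, -1.0]]
force: [0.2, -0.2, -0.2]
opening: 0.0851
```

```bash
python3 - <<'E'
from h import *
o,s=snap('wrist','w3.png'); np.savez('w3.npz',p=o['eef_pos'],O=o['orientation'],**s); print(o['time'],o['eef_pos'],o['qd'].max(),o['q'],o['force'])
E
```

```text
2.75 [0.44635976 0.11193159 0.37894888] 5.826630897594012 [   7.88791376    1.75143452  -27.48308869   99.42292692    0.53877953
   79.56178365 -112.0436048 ] [ 0.22490118 -0.23546456 -0.22927564]
```

View pics/w3.png

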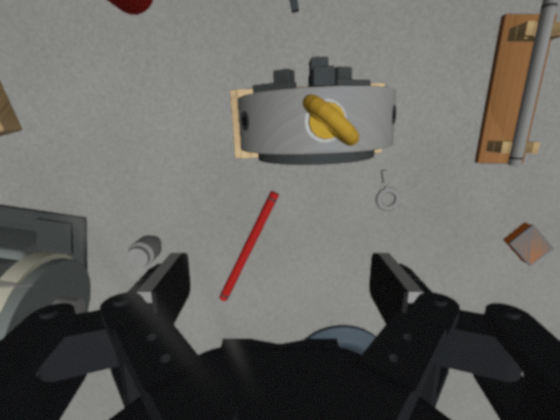

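```bash
cat > fit.py <<'E'
from h import *
from scipy.optimize import minimize
K=6
def prep(name,fixed):
    d=np.load(name); im=d['pixels'].copy()
    hsv=cv2.cvtColor(im,cv2.COLOR_RGB2HSV)
    if fixed: R,_=cv2.Rodrigues(d['rvec']); t=d['tvec']
    else:
        M=np.linalg.inv(wcam(d)); R,t=M[:3,:3],M[:3,3]
    return d,im,hsv,R,t
def proj(d,R,t,P):
    c=P@R.T+t; return np.c_[d['fx']*c[:,0]/c[:,2]+d['cx'],d['fy']*c[:,1]/c[:,2]+d['cy']],c[:,2]
def eyepts(p):
    x,y,z,yaw=p; a=np.arange(0,360,4)*np.pi/180; e=np.array([np.cos(yaw),np.sin(yaw),0])
    o=np.array([x,y,z])
    ring=o+24.5e-3*(np.cos(a)[:,None]*e+np.sin(a)[:,None]*[0,0,1])
    col=[o+np.c_[18e-3*np.cos(a),18e-3*np.sin(a),np.full(a.shape,h-.0305)] for h in (0,.011)]
    return ring,np.vstack(col)
def render(v,p,box):
    d,R,t=v; x0,y0,w,h=box
    m=np.zeros((h*K,w*K),np.uint8); ring,col=eyepts(p)
    f=lambda q:np.round(((q-[x0,y0]+.5)*K-.5)*16).astype(np.int32)
    q,_=proj(d,R,t,col); cv2.fillConvexPoly(m,cv2.convexHull(f(q)),255,shift=4)
    q,zz=proj(d,R,t,ring)
    for c,z in zip(f(q),zz): cv2.circle(m,tuple(int(i) for i in c),int(d['fx']*.007/z*K*16),255,-1,shift=4)
    return cv2.resize(m,(w,h),interpolation=cv2.INTER_AREA)/255.
E
python3 - <<'E'
from fit import *
V=[]
for n,fx,g in (('w2.npz',0,(178,123)),('w3.npz',0,(330,120)),('top0.npz',1,(257,211)),('side0.npz',1,(272,176))):
    d,im,hsv,R,t=prep(n,fx); box=(g[0]-40,g[1]-40,80,80)
    h=hsv[box[1]:box[1]+80,box[0]:box[0]+80].astype(float)
    m=((h[...,0]>14)&(h[...,0]<32)&(h[...,1]>150)).astype(np.uint8)
    nl,lab,st,_=cv2.connectedComponentsWithStats(m); m=(lab==1+st[1:,4].argmax()).astype(float) if nl>1 else m
    print(n,m.sum()); V.append(((d,R,t),box,m))
def solve(sel,p0,fz=None):
    def cost(p):
        return sum(np.abs(render(V[i][0],p if fz is None else [p[0],p[1],fz,p[2]],V[i][1])-V[i][2]).sum()/V[i][2].sum() for i in sel)
    best=None
    for yaw in np.radians([35,45,55]):
        q=np.array([p0[0],p0[1],.2535,yaw])
        s=np.array([[0,0,0,0],[.01,0,0,0],[0,.01,0,0],[0,0,.01,0],[0,0,0,.15]])
        if fz is not None: q=q[[0,1,3]]; s=s[[0,1,2,4]][:,[0,1,3]]
        r=minimize(cost,q,method='Nelder-Mead',options=dict(initial_simplex=q+s,xatol=1e-5,fatol=1e-5,maxiter=400))
        if best is None or r.fun<best.fun: best=r
    return best
for sel in ([0,1],[0,1,2,3],[2,3]):
    r=solve(sel,(.51,.06)); print(sel,r.x[:3],np.degrees(r.x[3]),r.fun)
    if sel==[0,1]: P=r.x
for i in range(4):
    (d,R,t),b,m=V[i]; im=d['pixels'][b[1]:b[1]+80,b[0]:b[0]+80,::-1].copy()
    big=cv2.resize(im,None,fx=4,fy=4,interpolation=cv2.INTER_CUBIC); mm=(cv2.resize(render(V[i][0],P,b),(320,320))>.5).astype(np.uint8)
    c,_=cv2.findContours(mm,cv2.RETR_LIST,cv2.CHAIN_APPROX_NONE); cv2.drawContours(big,c,-1,(255,0,0),1); V[i]=(*V[i],big)
cv2.imwrite('pics/fit1.png',np.vstack([np.hstack([V[0][3],V[1][3]])[:300],np.hstack([V[2][3],V[3][3]])[:300]]))
# bar ends in both
E
```

```text
w2.npz 1655.0
w3.npz 1458.0
top0.npz 134.0
side0.npz 196.0
[0, 1] [0.51465007 0.06409875 0.24984998] 49.96464648813272 0.3079565576805735
[0, 1, 2, 3] [0.51454727 0.06433309 0.25033803] 50.71909889985809 1.0783911593703173
[2, 3] [0.51451233 0.06431878 0.25106882] 52.338628334997665 0.756855279425203
```

View pics/fit1.png

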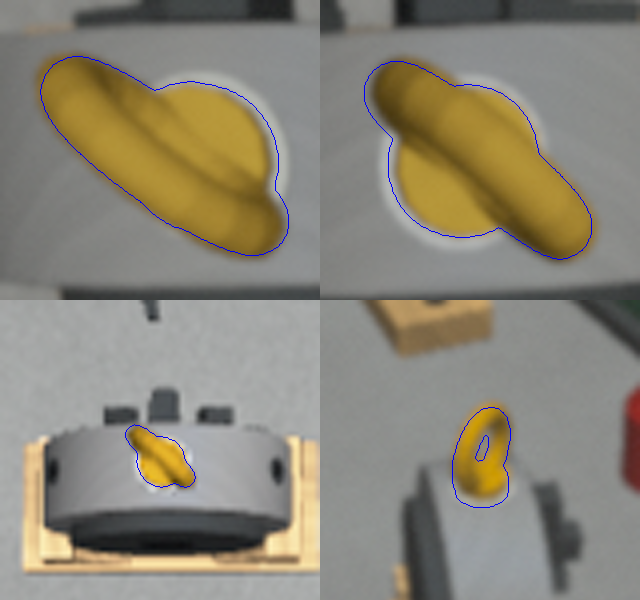

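```bash
python3 - <<'E'
from h import *
d=np.load('w2.npz'); crop(d['pixels'],390,0,90,180,3,'w2c.png')
print(meet([wray(np.load('w1.npz'),291,76),wray(d,455,8)]),meet([wray(np.load('w1.npz'),280,249),wray(d,428,169)]))
E
```

```text
(array([ 0.67064485, -0.28501276,  0.04139224]), [0.0006256431115208447, 0.0006256431115210903]) (array([ 0.43590338, -0.27135204,  0.0453058 ]), [0.0006658505802807405, 0.0006658505802807177])
```

View pics/w2c.png

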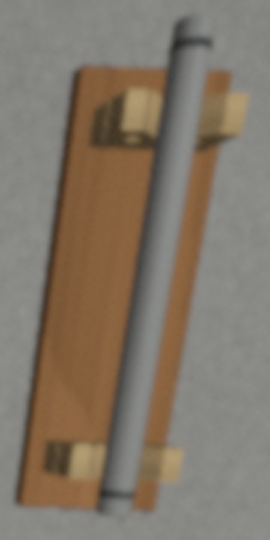

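{"name": "step_arm", "arguments": {"commands": "0.013 -0.05 0 0 0 0 0.085; 0.013 -0.052 -0.02 0 0 0 0.085; 0.013 -0.05 -0.03 0 0 0 0.085; 0.014 -0.05 -0.03 0 0 0 0.085; 0.014 -0.05 -0.03 0 0 0 0.085; 0.014 -0.05 -0.03 0 0 0 0.085; 0.014 -0.05 -0.03 0 0 0 0.085; 0.012 -0.035 -0.03 0 0 0 0.085; 0 0 0 0 0 0 0.085"}}

```text
time: 3.92
eef_pos: [0.5422, -0.3143, 0.1724]
orientation: [[0.996, -0.09, -0.021], [-0.09, -0.996, -0.011], [-0.019, 0.013, -1.0]]
force: [-0.3, 0.1, -0.2]
opening: 0.0847
```

```bash
cat > now.py <<'E'
from h import *
import sys
o=env.get_obs(); O=o['orientation']
def out(): 
    print('t',round(o['time'],2),'p',o['eef_pos'].round(4),'psi',np.degrees(np.arctan2(O[1,0],O[0,0])).round(2),'tilt',np.degrees([O[0,2],O[1,2]]).round(2),'F',o['force'].round(2),'M',o['wrist_torque'].round(3),'op',round(o['opening'],4),'q',o['q'].round(0))
if len(sys.argv)>1:
    o,s=snap('wrist',sys.argv[1]+'.png'); np.savez(sys.argv[1]+'.npz',p=o['eef_pos'],O=o['orientation'],**s)
out()
E
python3 now.py w4
```

```text
t 3.92 p [ 0.5422 -0.3143  0.1724] psi -5.18 tilt [-1.18 -0.66] F [-0.33  0.07 -0.18] M [ 0.011  0.039 -0.004] op 0.0847 q [ 32.  25.  -9.  97.   5.  60. -74.]
```

View pics/w4.png

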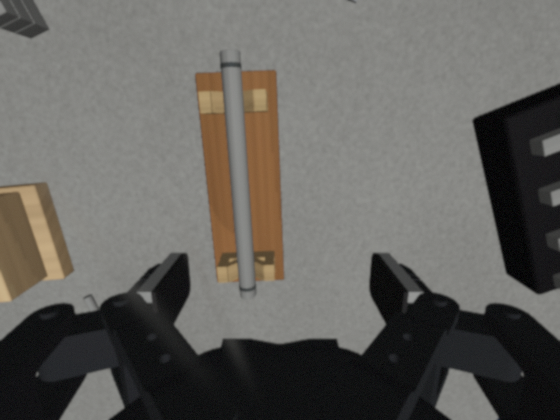

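```bash
python3 - <<'E'
from h import *
W=[np.load(f'w{i}.npz') for i in (1,2,4)]
a=meet([wray(W[0],291,76),wray(W[1],455,8),wray(W[2],231,51)]);b=meet([wray(W[0],280,249),wray(W[1],428,169),wray(W[2],248,298)])
print(a,b,(a[0]+b[0])/2,np.degrees(np.arctan2(*(a[0]-b[0])[[1,0]])))
for u,v in ((197,73),(276,71),(217,282),(284,279)): print(atz(wray(W[2],u,v),.012))
E
```

```text
(array([ 0.6710681 , -0.2850706 ,  0.04130906]), [0.00031852681804020997, 0.0009969498695274106, 0.0007838225659710039]) (array([ 0.43545067, -0.27121485,  0.04878096]), [0.0012645128453665122, 0.002269436478784504, 0.0030493408192585024]) [ 0.55325938 -0.27814273  0.04504501] -3.365467658147882
[ 0.66169795 -0.24620384  0.012     ]
[ 0.65673144 -0.32300693  0.012     ]
[ 0.43387669 -0.23210086  0.012     ]
[ 0.43017156 -0.31144218  0.012     ]
```

{"name": "step_arm", "arguments": {"commands": "0.011 0.036 -0.01 0.66 -1.18 1.9 0.085; 0 0 0 0 0 0 0.085; 0 0 -0.03 0 0 0 0.085; 0 0 -0.03 0 0 0 0.085"}}

```text
time: 4.47
eef_pos: [0.5553, -0.2802, 0.1099]
orientation: [[0.998, -0.058, 0.013], [-0.058, -0.998, -0.008], [0.013, 0.007, -1.0]]
force: [-0.9, 0.4, 0.3]
opening: 0.0849
```

```bash
python3 now.py w5
```

```text
t 4.47 p [ 0.5553 -0.2802  0.1099] psi -3.33 tilt [ 0.74 -0.44] F [-0.89  0.42  0.31] M [-0.002  0.055 -0.022] op 0.0849 q [ 30.  28. -10. 102.   6.  50. -76.]
```

View pics/w5.png

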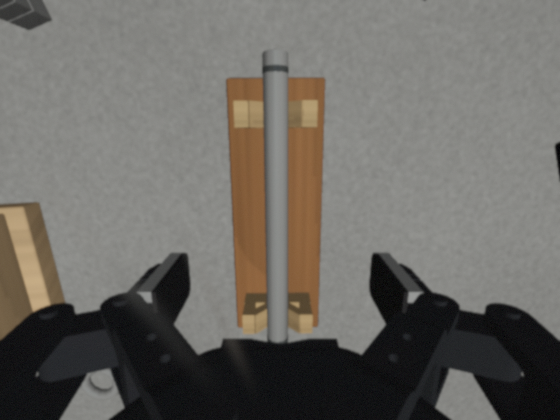

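{"name": "step_arm", "arguments": {"commands": "-0.002 0.002 -0.025 0.4 0.7 0 0.085; 0 0 -0.025 0 0 0 0.085; 0 0 -0.015 0 0 0 0.085; 0 0 0 0 0 0 0.085"}}

```text
time: 5.03
eef_pos: [0.5509, -0.2792, 0.0403]
orientation: [[0.998, -0.06, -0.004], [-0.06, -0.998, -0.0], [-0.004, 0.0, -1.0]]
force: [-0.8, 1.2, -0.8]
opening: 0.0852
```

```bash
python3 now.py
```

```text
t 5.03 p [ 0.5509 -0.2792  0.0403] psi -3.42 tilt [-0.24 -0.01] F [-0.76  1.15 -0.76] M [-0.022  0.012 -0.009] op 0.0852 q [ 29.  33.  -9. 104.   7.  44. -77.]
```

{"name": "step_arm", "arguments": {"commands": "0.002 0.001 0.003 0 0 0 0.06; 0 0 0 0 0 0 0.03; 0 0 0 0 0 0 0.005; 0 0 0 0 0 0 0.005; 0 0 0 0 0 0 0.005; 0 0 0 0 0 0 0.005"}}

```text
time: 5.78
eef_pos: [0.5552, -0.2791, 0.0468]
orientation: [[0.998, -0.06, 0.001], [-0.06, -0.998, -0.003], [0.001, 0.003, -1.0]]
force: [-0.1, -0.4, 0.2]
opening: 0.005
```

```bash
python3 now.py
```

```text
t 5.78 p [ 0.5552 -0.2791  0.0468] psi -3.42 tilt [ 0.05 -0.15] F [-0.13 -0.42  0.25] M [0.006 0.01  0.007] op 0.005 q [ 29.  33.  -9. 103.   7.  44. -77.]
```

```bash
python3 now.py w6; python3 -c "
from h import *
snap('side','s1.png')"
```

```text
t 5.78 p [ 0.5552 -0.2791  0.0468] psi -3.42 tilt [ 0.05 -0.15] F [-0.13 -0.42  0.25] M [0.006 0.01  0.007] op 0.005 q [ 29.  33.  -9. 103.   7.  44. -77.]
```

View pics/w6.png

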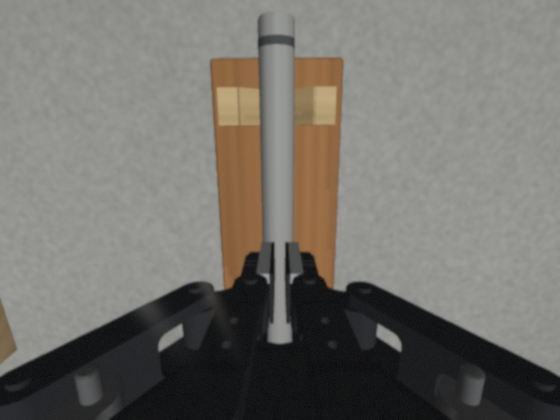

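View pics/s1.png

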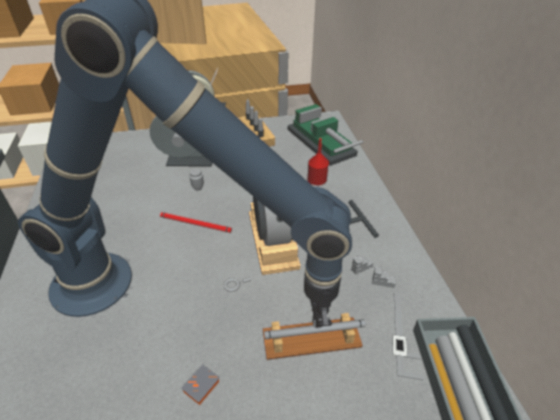

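```bash
python3 -c "
from h import *
d=np.load('w6.npz'); crop(d['pixels'],200,200,160,150,5,'w6c.png')
# project TCP and bar axis pts
M=np.linalg.inv(wcam(d))
for P in ([.555,-.279,.0468],[.555,-.279,.028],[.6705,-.285,.0427]):
    c=M[:3,:3]@np.array(P)+M[:3,3]; print(c[:2]/c[2]*301.63+[279.4,207.8], 301.6*.018/c[2])
"
```

```text
[279.81406442 245.91876546] 31.5666236296334
[279.72502258 234.58126239] 28.55124837614951
[278.12053609  19.79604283] 37.159834364536714
```

View pics/w6c.png

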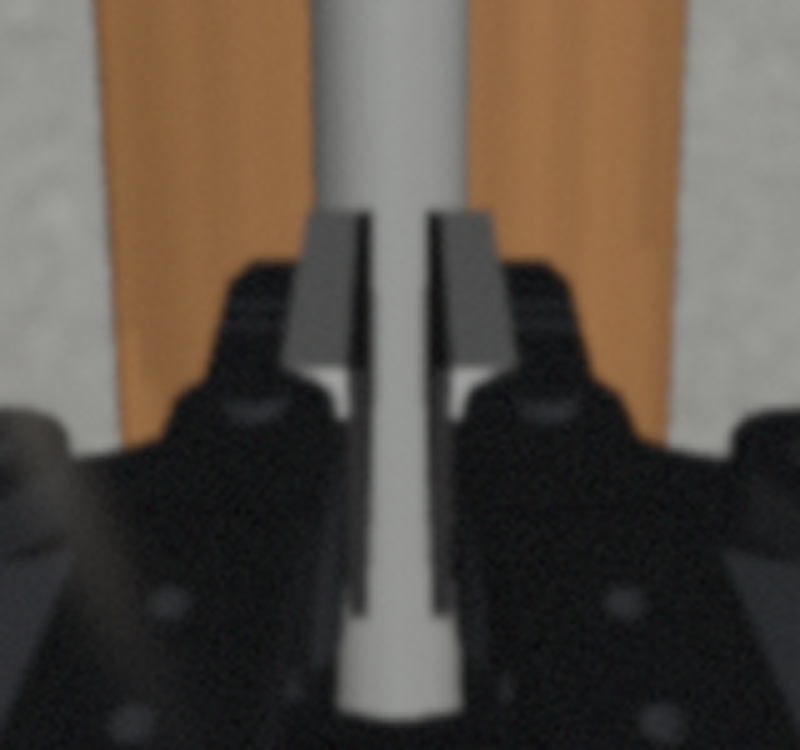

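```bash
python3 -c "
from h import *
print(env.tcp_to_tips, [a for a in dir(env) if a[0]!='_'])"
```

```text
0.019 ['MotionError', 'finish_job', 'get_obs', 'snapshot', 'tcp_to_tips']
```

```bash
python3 -c "
from h import *
d=np.load('w6.npz'); T=np.linalg.inv(d['tool_from_camera'])
for x in (-.011,.011):
  for z in (-.02,0,.01,.019):
    c=T[:3,:3]@np.array([x,0.0025,z])+T[:3,3]; print(x,z,c[:2]/c[2]*301.63+[279.4,207.8])
M=np.linalg.inv(wcam(d))
for z in (.0427,):
  for P in ([.4335,-.2712,z],[.673,-.285,z]):
    c=M[:3,:3]@np.array(P)+M[:3,3]; print(c[:2]/c[2]*301.63+[279.4,207.8], 301.6*.018/c[2])
"
```

```text
-0.011 -0.02 [284.75231318 280.28445694]
-0.011 0 [284.19087605 263.33612504]
-0.011 0.01 [283.9542491  256.19297068]
-0.011 0.019 [283.76151632 250.3748674 ]
0.011 -0.02 [284.97784863 240.25781801]
0.011 0 [284.37173153 227.3102011 ]
0.011 0.01 [284.11779086 221.88562786]
0.011 0.019 [283.91161606 217.48140907]
[278.87148956 408.97728505] 26.180795619651267
[277.80791023  13.96334513] 37.32443297033684
```

```bash
python3 -c "
import cv2
a=cv2.imread('pics/s1.png')[255:365,255:375]; b=cv2.imread('pics/side0.png')[255:365,255:375]
cv2.imwrite('pics/s1c.png',cv2.resize(a,None,fx=5,fy=5,interpolation=cv2.INTER_CUBIC))"
```

```text
(no output)
```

View pics/s1c.png

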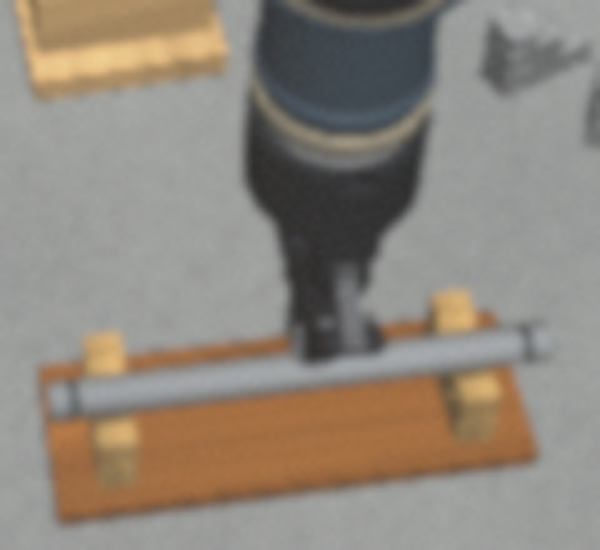

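```bash
python3 -c "
from h import *
d=np.load('side0.npz')
for u,v in ((324,326.5),(324,333),(316,325)):
  c,r=fray(d,u,v)
  for y in (-.265,-.279,-.293): 
    k=(y-c[1])/r[1]; print(u,v,c+r*k)
print(c)
print(env.get_obs()['eef_pos'])
"
```

```text
324 326.5 [ 0.58071474 -0.265       0.02474983]
324 326.5 [ 0.57486326 -0.279       0.04822034]
324 326.5 [ 0.56901178 -0.293       0.07169085]
324 333 [ 0.58309139 -0.265      -0.00474328]
324 333 [ 0.57717645 -0.279       0.01951471]
324 333 [ 0.57126151 -0.293       0.04377269]
316 325 [ 0.55991768 -0.265       0.03738717]
316 325 [ 0.55462148 -0.279       0.06052025]
316 325 [ 0.54932529 -0.293       0.08365334]
[ 0.36156105 -0.78933744  0.90378315]
[ 0.55513135 -0.27906502  0.04667029]
```

{"name": "step_arm", "arguments": {"commands": "0 0 0.004 0 0 0 0.06; 0 0 0 0 0 0 0.06; 0 0 0 0 0 0 0.06"}}

```text
time: 6.25
eef_pos: [0.5551, -0.279, 0.0509]
orientation: [[0.998, -0.06, 0.001], [-0.06, -0.998, -0.002], [0.001, 0.002, -1.0]]
force: [0.1, -0.4, 0.2]
opening: 0.0589
```

```bash
python3 now.py w7
```

```text
t 6.25 p [ 0.5551 -0.279   0.0509] psi -3.42 tilt [ 0.04 -0.14] F [ 0.11 -0.41  0.19] M [ 0.034 -0.021 -0.004] op 0.0589 q [ 29.  32.  -9. 103.   7.  45. -77.]
```

View pics/w7.png

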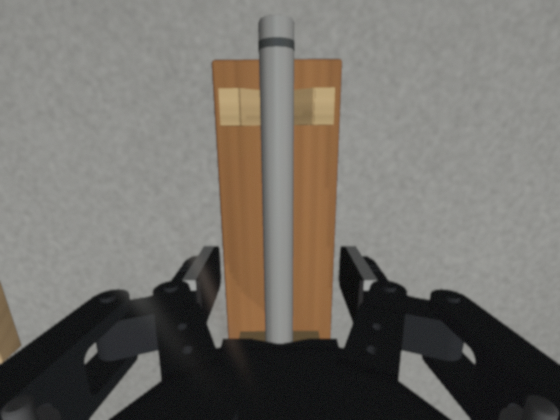

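{"name": "step_arm", "arguments": {"commands": "0 0 -0.012 0 0 0 0.06; 0 0 -0.004 0 0 0 0.06; 0 0 0 0 0 0 0.06"}}

```text
time: 6.68
eef_pos: [0.5547, -0.2788, 0.0332]
orientation: [[0.998, -0.06, -0.0], [-0.06, -0.998, -0.002], [-0.0, 0.002, -1.0]]
force: [-0.4, 0.7, 0.2]
opening: 0.06
```

```bash
python3 now.py w8; python3 -c "
from h import *
o,s=snap('side','s2.png'); crop(s['pixels'],255,255,120,110,5,'s2c.png')"
```

```text
t 6.67 p [ 0.5547 -0.2788  0.0332] psi -3.42 tilt [-0.02 -0.12] F [-0.41  0.68  0.24] M [-0.012 -0.005  0.023] op 0.06 q [ 29.  34.  -9. 104.   7.  43. -77.]
```

View pics/s2c.png

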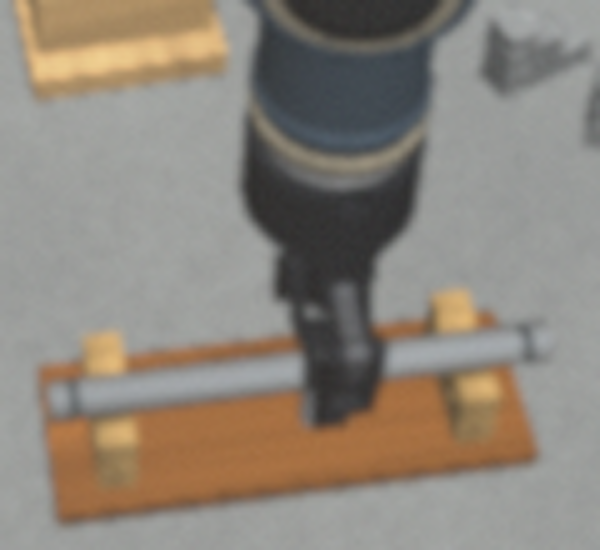

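{"name": "step_arm", "arguments": {"commands": "0 0 -0.012 0 0 0 0.06; 0 0 -0.004 0 0 0 0.06; 0 0 0 0 0 0 0.06"}}

```text
time: 7.15
eef_pos: [0.555, -0.279, 0.0166]
orientation: [[0.998, -0.06, 0.0], [-0.06, -0.998, -0.002], [0.001, 0.002, -1.0]]
force: [0.7, -0.4, 0.1]
opening: 0.0602
```

```bash
python3 now.py w9; python3 -c "
from h import *
o,s=snap('side','s3.png'); crop(s['pixels'],255,255,120,110,5,'s3c.png')"
```

```text
t 7.15 p [ 0.555  -0.279   0.0166] psi -3.42 tilt [ 0.02 -0.14] F [ 0.74 -0.36  0.07] M [-0.009 -0.006 -0.01 ] op 0.0602 q [ 29.  35.  -9. 104.   8.  41. -77.]
```

View pics/s3c.png

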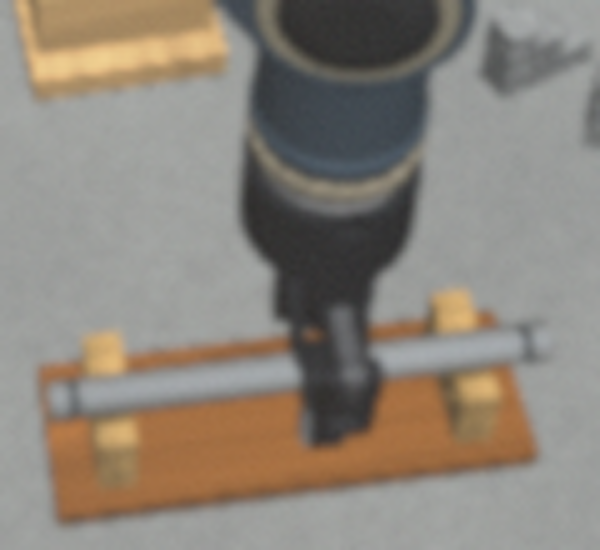

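View pics/w9.png

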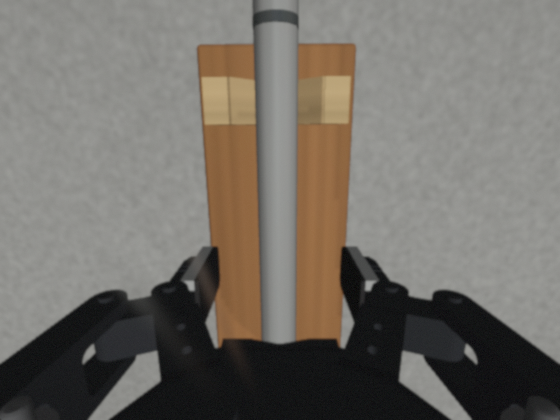

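{"name": "step_arm", "arguments": {"commands": "0 0 -0.006 0 0 0 0.04; 0 0 0 0 0 0 0.02; 0 0 0 0 0 0 0.01; 0 0 0 0 0 0 0.005; 0 0 0 0 0 0 0.005"}}

```text
time: 7.88
eef_pos: [0.5556, -0.2782, 0.0113]
orientation: [[0.998, -0.059, 0.002], [-0.059, -0.998, -0.002], [0.002, 0.002, -1.0]]
force: [0.4, 0.4, 1.1]
opening: 0.0162
```

```bash
python3 now.py w10; python3 -c "
from h import *
o,s=snap('side','s4.png'); crop(s['pixels'],255,255,120,110,5,'s4c.png')"
```

```text
t 7.88 p [ 0.5556 -0.2782  0.0113] psi -3.36 tilt [ 0.1  -0.12] F [0.38 0.37 1.07] M [0.227 0.01  0.008] op 0.0162 q [ 29.  35.  -9. 104.   8.  41. -77.]
```

View pics/s4c.png

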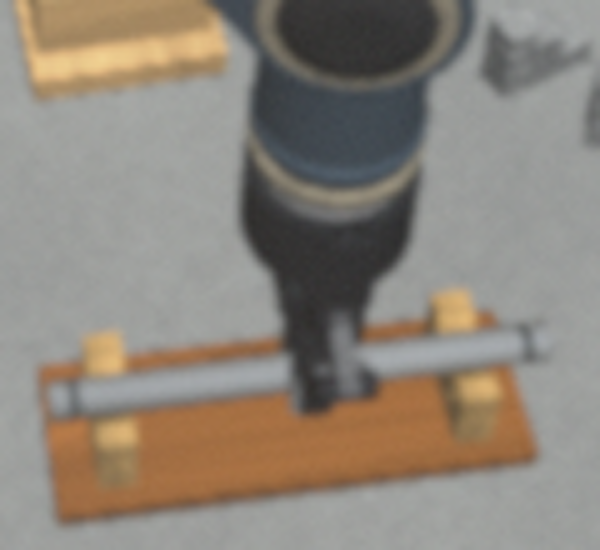

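View pics/w10.png

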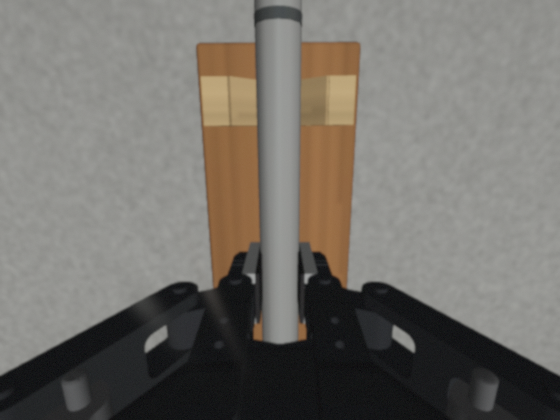

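{"name": "step_arm", "arguments": {"commands": "0 0 0 0 0 0 0.03; 0 0 -0.006 0 0 0 0.03; 0 0 0 0 0 0 0.03; 0 0 0 0 0 0 0.015; 0 0 0 0 0 0 0.005; 0 0 0 0 0 0 0.005"}}

```text
time: 8.72
eef_pos: [0.5558, -0.2782, 0.005]
orientation: [[0.998, -0.059, 0.002], [-0.059, -0.998, -0.002], [0.002, 0.002, -1.0]]
force: [0.1, 0.1, 0.2]
opening: 0.0161
```

```bash
python3 now.py
```

```text
t 8.72 p [ 0.5558 -0.2782  0.005 ] psi -3.38 tilt [ 0.1  -0.11] F [0.05 0.14 0.23] M [ 0.186 -0.021  0.058] op 0.0161 q [ 29.  36.  -9. 105.   8.  40. -77.]
```

{"name": "step_arm", "arguments": {"commands": "0 0 0.01 0 0 0 0.005; 0 0 0.03 0 0 0 0.005; 0 0 0.04 0 0 0 0.005; 0 0 0.02 0 0 0 0.005; 0 0 0 0 0 0 0.005"}}

```text
time: 9.35
eef_pos: [0.5514, -0.2779, 0.1053]
orientation: [[0.998, -0.06, -0.006], [-0.06, -0.998, 0.0], [-0.006, 0.0, -1.0]]
force: [0.2, -0.4, -4.4]
opening: 0.0159
```

```bash
python3 now.py w11
```

```text
t 9.35 p [ 0.5514 -0.2779  0.1053] psi -3.46 tilt [-0.34  0.02] F [ 0.23 -0.43 -4.41] M [ 0.01  -0.055 -0.016] op 0.0159 q [ 30.  28. -10. 101.   6.  51. -76.]
```

View pics/w11.png

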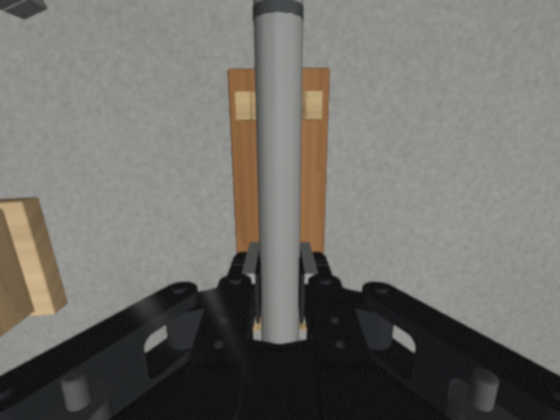

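{"name": "step_arm", "arguments": {"commands": "0 0.01 0.04 0 0 5 0.005; 0 0.02 0.048 0 0 9 0.005; 0 0.03 0.05 0 0 9.5 0.005; 0 0.035 0.045 0 0 9.5 0.005; -0.01 0.045 0.01 0 0 9.5 0.005; -0.012 0.045 0 0 0 9.5 0.005; -0.012 0.045 0 0 0 9.5 0.005; -0.012 0.045 0 0 0 9.5 0.005; -0.012 0.045 0 0 0 9.5 0.005; -0.012 0.045 0 0 0 9.5 0.005; -0.012 0.045 0 0 0 9.5 0.005; 0 0 0 0 0 0 0.005"}}

```text
time: 10.9
eef_pos: [0.4513, 0.1433, 0.2819]
orientation: [[-0.16, 0.987, -0.018], [0.987, 0.16, -0.031], [-0.028, -0.023, -0.999]]
force: [-0.3, -0.9, -4.7]
opening: 0.0163
```

```bash
python3 now.py w12
```

```text
t 10.9 p [0.4513 0.1433 0.2819] psi 99.24 tilt [-1.04 -1.78] F [-0.26 -0.89 -4.75] M [ 0.002 -0.103 -0.008] op 0.0163 q [ 14.   9. -41. 106.   7.  69. -21.]
```

{"name": "step_arm", "arguments": {"commands": "-0.004 0.025 0 0.8 -0.5 9 0.005; -0.004 0.025 0 0.8 -0.5 8 0.005; 0 0.01 0 0 0 0 0.005; 0 0 0 0 0 0 0.005"}}

```text
time: 11.45
eef_pos: [0.4448, 0.1946, 0.2773]
orientation: [[-0.431, 0.902, -0.001], [0.902, 0.431, -0.012], [-0.01, -0.006, -1.0]]
force: [0.2, -0.5, -4.3]
opening: 0.0164
```

```bash
python3 now.py w13
```

```text
t 11.45 p [0.4448 0.1946 0.2773] psi 115.56 tilt [-0.08 -0.69] F [ 0.2  -0.5  -4.29] M [ 0.021  0.071 -0.02 ] op 0.0164 q [ 11.  10. -45. 106.   8.  68. -11.]
```

View pics/w13.png

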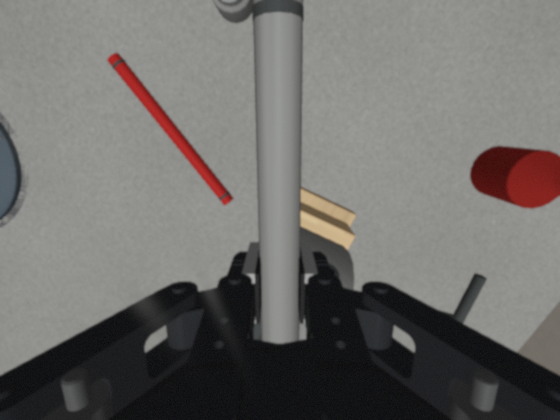

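{"name": "step_arm", "arguments": {"commands": "0 0.012 0 0.7 0 0 0.005; 0 0 -0.03 0 0 0 0.005; 0 0 -0.025 0 0 0 0.005; 0 0 0 0 0 0 0.005; 0 0 0 0 0 0 0.005"}}

```text
time: 12.12
eef_pos: [0.4476, 0.2053, 0.2221]
orientation: [[-0.422, 0.907, 0.001], [0.907, 0.422, 0.002], [0.001, 0.002, -1.0]]
force: [0.7, 0.8, -3.8]
opening: 0.0162
```

```bash
python3 now.py; python3 -c "
from h import *
o,s=snap('side','s5.png'); np.savez('s5.npz',**s); crop(s['pixels'],220,130,140,140,4,'s5c.png')
o,s=snap('top','t5.png'); np.savez('t5.npz',**s); crop(s['pixels'],180,160,160,120,5,'t5c.png')"
```

```text
t 12.12 p [0.4476 0.2053 0.2221] psi 114.96 tilt [0.06 0.11] F [ 0.74  0.84 -3.84] M [ 0.034 -0.069 -0.046] op 0.0162 q [  9.  14. -45. 110.  11.  61. -15.]
```

View pics/s5c.png

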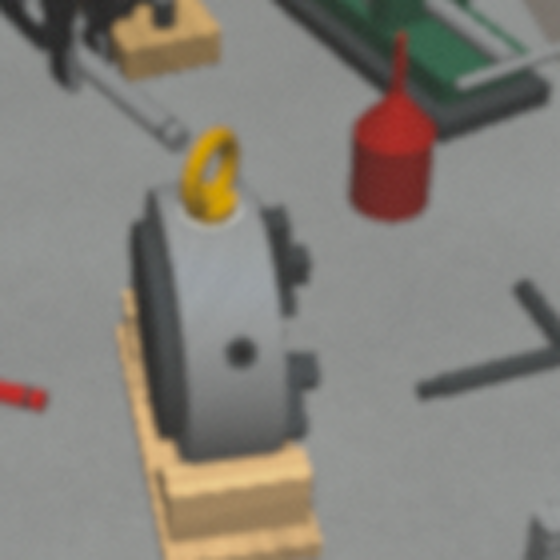

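View pics/t5c.png

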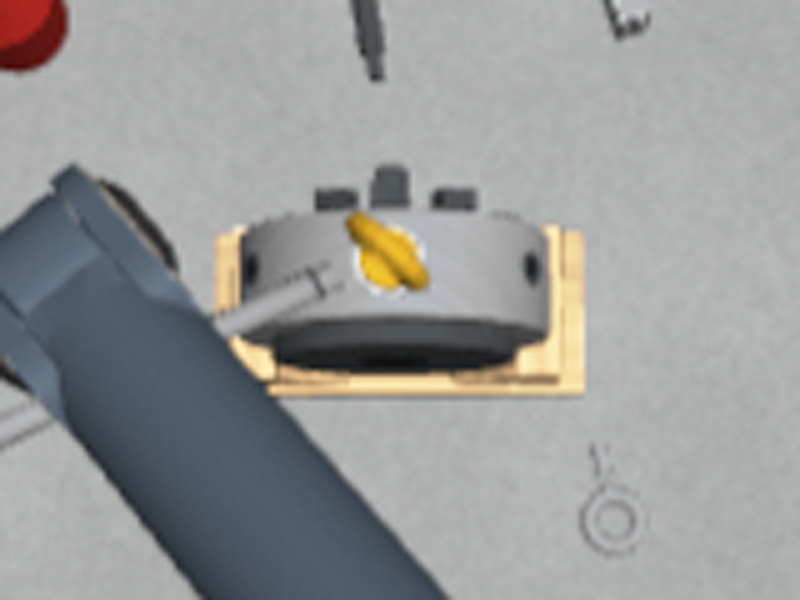

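```bash
python3 -c "
from h import *
s=np.load('s5.npz');t=np.load('t5.npz')
print(meet([fray(s,264.5,163.2),fray(t,247,215.6)]))
# ring centre
print(meet([fray(s,220+211/4-.3,130+167/4),fray(t,180+388/5,160+250/5)]))
o=env.get_obs();p=o['eef_pos'];x=o['orientation'][:,0]; print(p-x*.1225+[0,0,.0377], p)
"
```

```text
(array([0.49699997, 0.09126521, 0.26681873]), [0.003096645461597946, 0.0030966454615979373])
(array([0.51361963, 0.06069959, 0.25927586]), [0.002008215210981861, 0.0020082152109818503])
[0.4992219  0.09417151 0.25971056] [0.44749572 0.20521493 0.22211517]
```

{"name": "step_arm", "arguments": {"commands": "0.0015 0.0007 -0.007 0 0 0 0.005; 0 0 0 0 0 0 0.005; 0.0042 -0.0091 0 0 0 0 0.005; 0.0042 -0.0091 0 0 0 0 0.005; 0 0 0 0 0 0 0.005"}}

```text
time: 12.85
eef_pos: [0.4593, 0.1862, 0.2162]
orientation: [[-0.421, 0.907, 0.005], [0.907, 0.421, 0.002], [-0.0, 0.005, -1.0]]
force: [0.0, -0.5, -4.7]
opening: 0.0163
```

```bash
cat >> now.py <<'E'
E_=np.array([.5143,.064]); x=O[:2,0]/np.linalg.norm(O[:2,0]); r=o['eef_pos'][:2]-E_
F=o['force'];
print('along',(r@x).round(4),'lat',(r@np.array([-x[1],x[0]])).round(4),'barz',(o['eef_pos'][2]+.0377).round(4),'Mz_eye',round(float(o['wrist_torque'][2]+r[0]*F[1]-r[1]*F[0]),3))
E
python3 now.py
```

```text
t 12.85 p [0.4593 0.1862 0.2162] psi 114.88 tilt [0.26 0.1 ] F [ 0.03 -0.55 -4.71] M [0.079 0.045 0.062] op 0.0163 q [ 10.  14. -44. 110.  12.  60. -13.]
along 0.134 lat -0.0015 barz 0.2539 Mz_eye 0.088
```

{"name": "step_arm", "arguments": {"commands": "0.0036 -0.0115 0 0 0 0 0.005; 0.005 -0.0109 0 0 0 0 0.005; 0 0 0 0 0 0 0.005"}}

```text
time: 13.22
eef_pos: [0.4687, 0.1616, 0.2162]
orientation: [[-0.42, 0.908, 0.005], [0.908, 0.42, 0.002], [-0.0, 0.005, -1.0]]
force: [0.9, 0.5, -4.5]
opening: 0.0163
```

```bash
python3 now.py
```

```text
t 13.22 p [0.4687 0.1616 0.2162] psi 114.81 tilt [0.27 0.09] F [ 0.86  0.49 -4.49] M [-0.033 -0.018  0.023] op 0.0163 q [ 13.  14. -43. 110.  11.  60. -10.]
along 0.1077 lat 0.0004 barz 0.2539 Mz_eye -0.083
```

Passing through freely. Continue to 75 mm.

{"name": "step_arm", "arguments": {"commands": "0.005 -0.0109 0 0 0.2 0 0.005; 0.005 -0.0109 0 0 0 0 0.005; 0.0025 -0.0055 0 0 0 0 0.005; 0 0 0 0 0 0 0.005"}}

```text
time: 13.72
eef_pos: [0.4822, 0.1322, 0.2162]
orientation: [[-0.419, 0.908, 0.001], [0.908, 0.419, 0.002], [0.001, 0.001, -1.0]]
force: [-0.2, 0.3, -4.8]
opening: 0.0159
```

```bash
python3 now.py;  python3 -c "
from h import *
o,s=snap('side','s6.png'); np.savez('s6.npz',**s); crop(s['pixels'],220,130,140,140,4,'s6c.png')"
```

```text
t 13.72 p [0.4822 0.1322 0.2162] psi 114.8 tilt [0.04 0.11] F [-0.24  0.31 -4.85] M [ 0.008  0.018 -0.006] op 0.0159 q [ 16.  15. -42. 109.  11.  60.  -6.]
along 0.0754 lat 0.0006 barz 0.2539 Mz_eye -0.0
```

View pics/s6c.png

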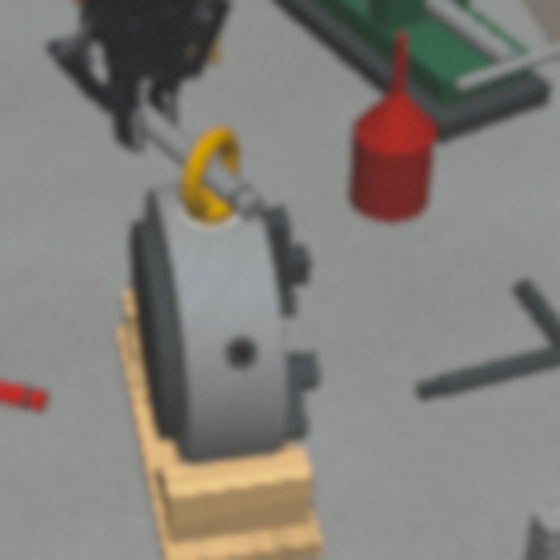

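```bash
cat > orb.py <<'E'
from h import *
import sys
# usage: step n [r]
step=float(sys.argv[1]); n=int(sys.argv[2]); r=float(sys.argv[3]) if len(sys.argv)>3 else .0755
E_=np.array([.5143,.064]); o=env.get_obs(); O=o['orientation']; p=o['eef_pos']
psi=np.degrees(np.arctan2(O[1,0],O[0,0])); rows=[]; pos=p.copy(); t=np.degrees([O[0,2],O[1,2]])
for i in range(n):
    psi+=step; a=np.radians(psi); q=np.array([*(E_+r*np.array([np.cos(a),np.sin(a)])),.2539-.0377])
    d=q-pos; pos=q; rows.append(f"{d[0]:.4f} {d[1]:.4f} {d[2]:.4f} {-t[1] if i==0 else 0:.1f} {t[0] if i==0 else 0:.1f} {step} 0.005")
print('; '.join(rows))
E
python3 orb.py -5 4
```

```text
0.0067 0.0024 -0.0000 -0.1 0.0 -5.0 0.005; 0.0063 0.0020 0.0000 0.0 0.0 -5.0 0.005; 0.0064 0.0014 0.0000 0.0 0.0 -5.0 0.005; 0.0065 0.0008 0.0000 0.0 0.0 -5.0 0.005
```

{"name": "step_arm", "arguments": {"commands": "0.0067 0.0024 0 0 0 -5 0.005; 0.0063 0.002 0 0 0 -5 0.005; 0.0064 0.0014 0 0 0 -5 0.005; 0.0065 0.0008 0 0 0 -5 0.005"}}

```text
time: 14.28
eef_pos: [0.5072, 0.1415, 0.2162]
orientation: [[-0.077, 0.997, 0.001], [0.997, 0.077, 0.003], [0.003, 0.001, -1.0]]
force: [-0.2, 0.2, -4.1]
opening: 0.0163
```

```bash
python3 now.py; python3 orb.py -5 4
```

```text
t 14.28 p [0.5072 0.1415 0.2162] psi 94.39 tilt [0.04 0.15] F [-0.23  0.16 -4.14] M [ 0.071 -0.026  0.003] op 0.0163 q [ 11.  17. -38. 106.  11.  61. -27.]
along 0.0778 lat 0.0011 barz 0.2539 Mz_eye 0.02
0.0079 -0.0020 -0.0000 -0.2 0.0 -5.0 0.005; 0.0066 -0.0004 0.0000 0.0 0.0 -5.0 0.005; 0.0065 -0.0009 0.0000 0.0 0.0 -5.0 0.005; 0.0064 -0.0015 0.0000 0.0 0.0 -5.0 0.005
```

{"name": "step_arm", "arguments": {"commands": "0.0075 -0.001 0 0 0 -5 0.005; 0.0066 -0.0004 0 0 0 -5 0.005; 0.0065 -0.0009 0 0 0 -5 0.005"}}

```text
time: 14.65
eef_pos: [0.5281, 0.1402, 0.2161]
orientation: [[0.188, 0.982, 0.002], [0.982, -0.188, 0.001], [0.001, 0.001, -1.0]]
force: [-0.1, -1.7, -4.8]
opening: 0.0162
```

```bash
python3 now.py; python3 orb.py -5 4
```

```text
t 14.65 p [0.5281 0.1402 0.2161] psi 79.19 tilt [0.1  0.07] F [-0.06 -1.71 -4.81] M [-0.361 -0.142  0.311] op 0.0162 q [  8.  18. -34. 104.  11.  61. -41.]
along 0.0774 lat 0.0008 barz 0.2538 Mz_eye 0.292
0.0068 -0.0035 0.0001 -0.1 0.1 -5.0 0.005; 0.0063 -0.0021 0.0000 0.0 0.0 -5.0 0.005; 0.0060 -0.0026 0.0000 0.0 0.0 -5.0 0.005; 0.0058 -0.0031 0.0000 0.0 0.0 -5.0 0.005
```

{"name": "step_arm", "arguments": {"commands": "0.0068 -0.003 0 0 0 -5 0.005; 0.0063 -0.0021 0 0 0 -5 0.005; 0.006 -0.0026 0 0 0 -5 0.005"}}

```text
time: 15.02
eef_pos: [0.5476, 0.1339, 0.216]
orientation: [[0.438, 0.899, 0.003], [0.899, -0.438, 0.0], [0.001, 0.002, -1.0]]
force: [1.3, -1.5, -3.6]
opening: 0.0161
```

```bash
python3 now.py; python3 orb.py -4 4
```

```text
t 15.03 p [0.5476 0.1339 0.216 ] psi 64.05 tilt [0.16 0.02] F [ 1.27 -1.52 -3.59] M [-0.384 -0.145  0.319] op 0.0161 q [  6.  19. -31. 102.  11.  62. -54.]
along 0.0774 lat 0.0006 barz 0.2537 Mz_eye 0.179
0.0044 -0.0045 0.0002 -0.0 0.2 -4.0 0.005; 0.0045 -0.0028 0.0000 0.0 0.0 -4.0 0.005; 0.0043 -0.0031 0.0000 0.0 0.0 -4.0 0.005; 0.0040 -0.0034 0.0000 0.0 0.0 -4.0 0.005
```

{"name": "step_arm", "arguments": {"commands": "0.0045 -0.004 0 0 0.2 -4 0.005; 0.0045 -0.0028 0 0 0 -4 0.005; 0.0043 -0.0031 0 0 0 -4 0.005"}}

```text
time: 15.4
eef_pos: [0.5616, 0.1255, 0.2159]
orientation: [[0.616, 0.788, 0.001], [0.788, -0.616, 0.0], [0.0, 0.0, -1.0]]
force: [-0.0, -2.9, -4.7]
opening: 0.0162
```

```bash
python3 now.py; python3 orb.py -3 3; python3 orb.py -2 3
```

```text
t 15.4 p [0.5616 0.1255 0.2159] psi 52.0 tilt [0.03 0.01] F [-0.   -2.86 -4.72] M [-0.355 -0.041  0.273] op 0.0162 q [  5.  20. -28. 100.  10.  62. -64.]
along 0.0775 lat 0.0006 barz 0.2536 Mz_eye 0.138
0.0023 -0.0045 0.0003 -0.0 0.0 -3.0 0.005; 0.0029 -0.0027 0.0000 0.0 0.0 -3.0 0.005; 0.0028 -0.0028 0.0000 0.0 0.0 -3.0 0.005
0.0013 -0.0036 0.0003 -0.0 0.0 -2.0 0.005; 0.0020 -0.0017 0.0000 0.0 0.0 -2.0 0.005; 0.0019 -0.0018 0.0000 0.0 0.0 -2.0 0.005
```

{"name": "step_arm", "arguments": {"commands": "0.0019 -0.0022 0 0 0 -2 0.005; 0.002 -0.0017 0 0 0 -2 0.005; 0.002 -0.0018 0 0 0 -2 0.005"}}

```text
time: 15.78
eef_pos: [0.5678, 0.1201, 0.2158]
orientation: [[0.696, 0.718, 0.001], [0.718, -0.696, -0.0], [0.001, 0.001, -1.0]]
force: [0.5, -1.3, -4.7]
opening: 0.0163
```

```bash
python3 now.py; python3 orb.py -2 3 .077
```

```text
t 15.78 p [0.5678 0.1201 0.2158] psi 45.91 tilt [ 0.07 -0.02] F [ 0.49 -1.34 -4.74] M [-0.215 -0.133  0.248] op 0.0163 q [  5.  20. -27. 100.  10.  62. -69.]
along 0.0776 lat 0.0006 barz 0.2535 Mz_eye 0.149
0.0019 -0.0027 0.0004 0.0 0.1 -2.0 0.005; 0.0018 -0.0020 0.0000 0.0 0.0 -2.0 0.005; 0.0018 -0.0020 0.0000 0.0 0.0 -2.0 0.005
```

{"name": "step_arm", "arguments": {"commands": "0.0018 -0.0022 0 0 0 -2 0.005; 0.0018 -0.002 0 0 0 -2 0.005; 0.0018 -0.002 0 0 0 -2 0.005"}}

```text
time: 16.15
eef_pos: [0.5738, 0.1138, 0.2159]
orientation: [[0.771, 0.637, 0.002], [0.637, -0.771, -0.0], [0.001, 0.001, -1.0]]
force: [0.9, -0.8, -4.2]
opening: 0.0161
```

```bash
python3 now.py; python3 orb.py -2 3 .077
```

```text
t 16.15 p [0.5738 0.1138 0.2159] psi 39.55 tilt [ 0.1  -0.01] F [ 0.88 -0.83 -4.16] M [-0.152 -0.198  0.343] op 0.0161 q [  4.  20. -25.  99.  10.  62. -75.]
along 0.0776 lat 0.0005 barz 0.2536 Mz_eye 0.25
0.0016 -0.0029 0.0003 0.0 0.1 -2.0 0.005; 0.0016 -0.0022 0.0000 0.0 0.0 -2.0 0.005; 0.0015 -0.0022 0.0000 0.0 0.0 -2.0 0.005
```

Running torque still ~0.2 N m; now two rows per call.

{"name": "step_arm", "arguments": {"commands": "0.0016 -0.0024 0 0 0 -2 0.005; 0.0016 -0.0022 0 0 0 -2 0.005"}}

```text
time: 16.4
eef_pos: [0.5775, 0.1092, 0.216]
orientation: [[0.816, 0.577, 0.002], [0.577, -0.816, 0.0], [0.002, 0.001, -1.0]]
force: [1.8, -0.4, -4.6]
opening: 0.0163
```

```bash
python3 now.py; python3 orb.py -2 2 .077
```

```text
t 16.4 p [0.5775 0.1092 0.216 ] psi 35.27 tilt [0.14 0.01] F [ 1.77 -0.38 -4.63] M [-0.111 -0.266  0.27 ] op 0.0163 q [  4.  20. -24.  99.   9.  62. -78.]
along 0.0777 lat 0.0004 barz 0.2537 Mz_eye 0.166
0.0012 -0.0030 0.0002 -0.0 0.1 -2.0 0.005; 0.0014 -0.0023 0.0000 0.0 0.0 -2.0 0.005
```

{"name": "step_arm", "arguments": {"commands": "0.0015 -0.0024 0 0 0 -2 0.005; 0.0014 -0.0023 0 0 0 -2 0.005"}}

```text
time: 16.65
eef_pos: [0.5807, 0.1044, 0.216]
orientation: [[0.857, 0.515, 0.003], [0.515, -0.857, 0.0], [0.003, 0.001, -1.0]]
force: [0.6, -0.4, -4.4]
opening: 0.0159
```

```bash
python3 now.py; python3 orb.py -2 2 .077
```

```text
t 16.65 p [0.5807 0.1044 0.216 ] psi 30.99 tilt [0.16 0.02] F [ 0.59 -0.43 -4.43] M [-0.091 -0.319  0.287] op 0.0159 q [  4.  20. -23.  99.   9.  62. -81.]
along 0.0777 lat 0.0004 barz 0.2537 Mz_eye 0.235
0.0010 -0.0031 0.0002 -0.0 0.2 -2.0 0.005; 0.0013 -0.0024 0.0000 0.0 0.0 -2.0 0.005
```

{"name": "step_arm", "arguments": {"commands": "0.0012 -0.0025 0 0 0.1 -2 0.005; 0.0013 -0.0024 0 0 0 -2 0.005"}}

```text
time: 16.9
eef_pos: [0.5835, 0.0993, 0.216]
orientation: [[0.893, 0.449, 0.001], [0.449, -0.893, 0.001], [0.001, 0.0, -1.0]]
force: [2.0, -0.2, -5.0]
opening: 0.0164
```

```bash
python3 now.py; python3 orb.py -2 2 .077
```

```text
t 16.9 p [0.5835 0.0993 0.216 ] psi 26.71 tilt [0.08 0.03] F [ 2.03 -0.23 -5.05] M [-0.09  -0.329  0.269] op 0.0164 q [  3.  21. -22.  99.   9.  63. -85.]
along 0.0777 lat 0.0004 barz 0.2537 Mz_eye 0.181
0.0007 -0.0031 0.0002 -0.0 0.1 -2.0 0.005; 0.0011 -0.0025 0.0000 0.0 0.0 -2.0 0.005
```

{"name": "step_arm", "arguments": {"commands": "0.0011 -0.0026 0 0 0 -2 0.005; 0.0011 -0.0025 0 0 0 -2 0.005"}}

```text
time: 17.15
eef_pos: [0.5857, 0.0948, 0.216]
orientation: [[0.924, 0.383, 0.001], [0.383, -0.924, 0.002], [0.002, -0.001, -1.0]]
force: [0.7, 2.2, -4.1]
opening: 0.0164
```

```bash
python3 now.py; python3 orb.py -2 2 .077
```

```text
t 17.15 p [0.5857 0.0948 0.216 ] psi 22.52 tilt [0.06 0.09] F [ 0.66  2.18 -4.06] M [ 0.371 -0.159  0.701] op 0.0164 q [  3.  21. -21.  98.   8.  63. -88.]
along 0.0777 lat 0.0012 barz 0.2537 Mz_eye 0.836
0.0008 -0.0039 0.0002 -0.1 0.1 -2.0 0.005; 0.0009 -0.0025 0.0000 0.0 0.0 -2.0 0.005
```

{"name": "step_arm", "arguments": {"commands": "0.0004 -0.001 0 0 0 -0.8 0.005"}}

```text
time: 17.27
eef_pos: [0.5859, 0.0945, 0.216]
orientation: [[0.929, 0.371, 0.001], [0.371, -0.929, 0.002], [0.002, -0.002, -1.0]]
force: [1.0, 2.2, -3.8]
opening: 0.016
```

```bash
python3 now.py
```

```text
t 17.27 p [0.5859 0.0945 0.216 ] psi 21.76 tilt [0.05 0.11] F [ 1.02  2.15 -3.79] M [ 0.174 -0.166  0.821] op 0.016 q [  3.  21. -21.  98.   8.  63. -89.]
along 0.0778 lat 0.0018 barz 0.2537 Mz_eye 0.944
```

{"name": "step_arm", "arguments": {"commands": "0.0001 -0.0003 0 0 0 -0.2 0.005; 0 0 0 0 0 0 0.005"}}

```text
time: 17.52
eef_pos: [0.5858, 0.0945, 0.216]
orientation: [[0.929, 0.369, 0.001], [0.369, -0.929, 0.001], [0.001, -0.001, -1.0]]
force: [1.6, 0.4, -5.2]
opening: 0.016
```

```bash
python3 now.py
```

```text
t 17.52 p [0.5858 0.0945 0.216 ] psi 21.68 tilt [0.05 0.08] F [ 1.58  0.43 -5.24] M [ 0.198 -0.317  0.808] op 0.016 q [  3.  21. -21.  98.   8.  63. -89.]
along 0.0777 lat 0.0019 barz 0.2537 Mz_eye 0.79
```

{"name": "step_arm", "arguments": {"commands": "0.0005 -0.0014 0 0 0 -0.8 0.005; 0.0003 -0.0008 0 0 0 -0.2 0.005"}}

```text
time: 17.77
eef_pos: [0.5863, 0.0935, 0.216]
orientation: [[0.935, 0.354, 0.001], [0.354, -0.935, 0.003], [0.001, -0.002, -1.0]]
force: [0.2, 2.7, -4.9]
opening: 0.0161
```

```bash
python3 now.py
```

```text
t 17.77 p [0.5863 0.0935 0.216 ] psi 20.72 tilt [0.03 0.16] F [ 0.24  2.69 -4.95] M [ 0.552 -0.086  0.941] op 0.0161 q [  3.  21. -21.  98.   8.  63. -90.]
along 0.0777 lat 0.0021 barz 0.2537 Mz_eye 1.127
```

{"name": "step_arm", "arguments": {"commands": "0.0002 -0.0005 0 0 0 -0.1 0.005; 0.0002 -0.0005 0 0 0 -0.1 0.005; 0 0 0 0 0 0 0.005"}}

```text
time: 18.15
eef_pos: [0.5863, 0.0935, 0.216]
orientation: [[0.936, 0.352, -0.0], [0.352, -0.936, 0.004], [0.001, -0.004, -1.0]]
force: [0.9, 2.7, -4.4]
opening: 0.0159
```

```bash
python3 now.py; python3 orb.py 3 3 .0777
```

```text
t 18.15 p [0.5863 0.0935 0.216 ] psi 20.6 tilt [-0.    0.21] F [ 0.94  2.72 -4.39] M [ 0.401 -0.089  0.946] op 0.0159 q [  3.  21. -21.  98.   8.  63. -90.]
along 0.0777 lat 0.0023 barz 0.2537 Mz_eye 1.114
-0.0008 0.0016 0.0002 -0.2 -0.0 3.0 0.005; -0.0017 0.0037 0.0000 0.0 0.0 3.0 0.005; -0.0019 0.0036 0.0000 0.0 0.0 3.0 0.005
```

{"name": "step_arm", "arguments": {"commands": "-0.0008 0.0016 0 -0.2 0 3 0.005; -0.0017 0.0037 0 0 0 3 0.005; -0.0019 0.0036 0 0 0 3 0.005"}}

```text
time: 18.52
eef_pos: [0.5819, 0.1003, 0.2158]
orientation: [[0.873, 0.488, -0.002], [0.488, -0.873, -0.0], [-0.001, -0.0, -1.0]]
force: [-0.2, 0.8, -5.9]
opening: 0.016
```

```bash
python3 now.py; python3 orb.py 5 4 .0777
```

```text
t 18.52 p [0.5819 0.1003 0.2158] psi 29.23 tilt [-0.09 -0.02] F [-0.19  0.78 -5.9 ] M [ 0.065 -0.046 -0.017] op 0.016 q [  4.  21. -23.  99.   9.  63. -83.]
along 0.0767 lat -0.0013 barz 0.2535 Mz_eye 0.043
-0.0034 0.0074 0.0004 0.0 -0.1 5.0 0.005; -0.0041 0.0054 0.0000 0.0 0.0 5.0 0.005; -0.0045 0.0051 0.0000 0.0 0.0 5.0 0.005; -0.0049 0.0046 0.0000 0.0 0.0 5.0 0.005
```

Free again (≈0 N m). Swing on to about 50° and look.

{"name": "step_arm", "arguments": {"commands": "-0.0034 0.007 0.0003 0 0 5 0.005; -0.0041 0.0054 0 0 0 5 0.005; -0.0045 0.0051 0 0 0 5 0.005; -0.0049 0.0046 0 0 0 5 0.005; 0 0 0 0 0 0 0.005"}}

```text
time: 19.15
eef_pos: [0.5645, 0.1139, 0.215]
orientation: [[0.664, 0.747, -0.006], [0.747, -0.664, -0.008], [-0.01, 0.001, -1.0]]
force: [-0.1, -0.3, -4.0]
opening: 0.0163
```

```bash
python3 now.py; python3 -c "
from h import *
o,s=snap('side','s7.png'); np.savez('s7.npz',**s); crop(s['pixels'],220,130,140,140,4,'s7c.png')
o,s=snap('top','t7.png'); np.savez('t7.npz',**s); crop(s['pixels'],180,160,160,120,5,'t7c.png')"
```

```text
t 19.15 p [0.5645 0.1139 0.215 ] psi 48.36 tilt [-0.32 -0.45] F [-0.11 -0.34 -3.96] M [ 0.01  -0.007  0.011] op 0.0163 q [  5.  20. -27. 100.  10.  63. -67.]
along 0.0707 lat -0.0043 barz 0.2527 Mz_eye -0.001
```

View pics/s7c.png

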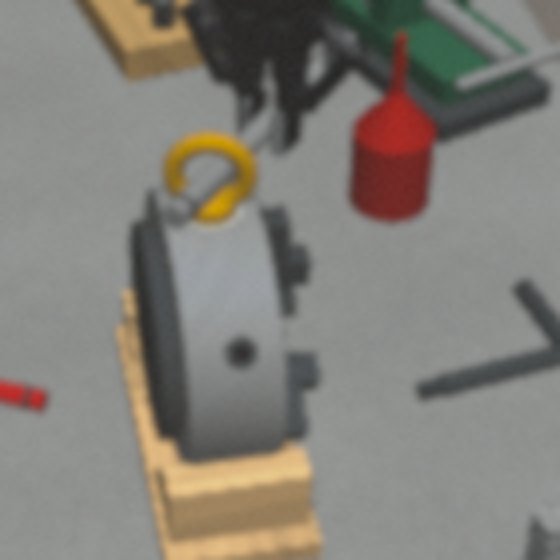

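View pics/t7c.png

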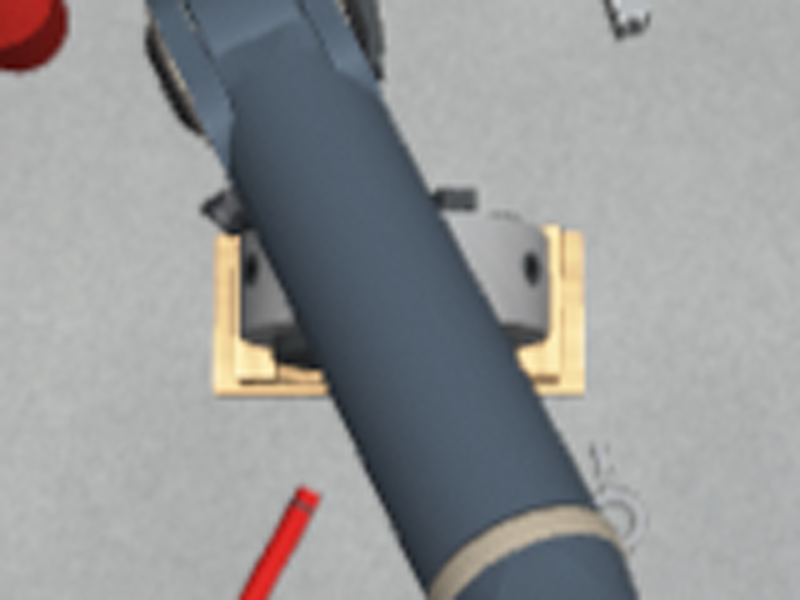

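{"name": "step_arm", "arguments": {"commands": "-0.0075 0.0068 0.001 0.4 -0.3 5 0.005; 0 0 0 0 0 0 0.005; 0 0 0 0 0 0 0.005"}}

```text
time: 19.62
eef_pos: [0.5587, 0.1178, 0.2159]
orientation: [[0.603, 0.798, 0.001], [0.798, -0.603, -0.003], [-0.001, 0.002, -1.0]]
force: [-1.1, -0.0, -5.8]
opening: 0.0162
```

```bash
python3 now.py
```

```text
t 19.62 p [0.5587 0.1178 0.2159] psi 52.9 tilt [ 0.06 -0.14] F [-1.07 -0.05 -5.75] M [ 0.062 -0.053  0.008] op 0.0162 q [  6.  19. -28. 101.  10.  62. -63.]
along 0.0697 lat -0.0029 barz 0.2536 Mz_eye 0.064
```

{"name": "step_arm", "arguments": {"commands": "-0.002 0.0015 0 0 0 0 0.005; 0.006 0.008 0 0 0 0 0.005; 0.009 0.012 0 0 0 0 0.005; 0 0 0 0 0 0 0.005"}}

```text
time: 20.12
eef_pos: [0.5736, 0.141, 0.2159]
orientation: [[0.606, 0.796, 0.002], [0.796, -0.606, -0.002], [-0.0, 0.003, -1.0]]
force: [-0.8, -0.2, -5.4]
opening: 0.0161
```

```bash
python3 now.py
```

```text
t 20.12 p [0.5736 0.141  0.2159] psi 52.73 tilt [ 0.11 -0.11] F [-0.81 -0.18 -5.37] M [0.002 0.026 0.003] op 0.0161 q [  4.  21. -28.  98.  11.  63. -65.]
along 0.0971 lat -0.0006 barz 0.2536 Mz_eye 0.055
```

{"name": "step_arm", "arguments": {"commands": "0.009 0.012 0 0 0 0 0.005; 0.012 0.016 0 0 0 0 0.005; 0.012 0.016 0 0 0 0 0.005; 0 0 0 0 0 0 0.005"}}

```text
time: 20.62
eef_pos: [0.6089, 0.1886, 0.2154]
orientation: [[0.605, 0.796, 0.002], [0.796, -0.605, -0.001], [0.0, 0.002, -1.0]]
force: [0.1, -0.0, -5.1]
opening: 0.0162
```

```bash
python3 now.py; python3 -c "
from h import *
o,s=snap('side','s8.png'); np.savez('s8.npz',**s); crop(s['pixels'],220,130,140,140,4,'s8c.png')"
```

```text
t 20.62 p [0.6089 0.1886 0.2154] psi 52.74 tilt [ 0.11 -0.05] F [ 0.11 -0.02 -5.11] M [-0.006  0.062  0.012] op 0.0162 q [ -1.  26. -28.  92.  13.  65. -69.]
along 0.1564 lat 0.0002 barz 0.2531 Mz_eye -0.004
```

View pics/s8c.png

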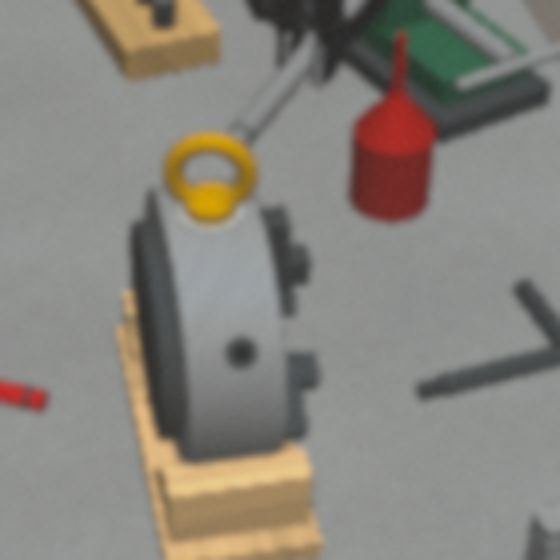

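{"name": "step_arm", "arguments": {"commands": "0.006 0.008 0.02 0 0 0 0.005; 0 0 0.045 0 0 0 0.005; 0 0 0.03 0 0 0 0.005; 0 -0.03 0 0 0 -5 0.005; -0.007 -0.05 0 0 0 -6 0.005; -0.007 -0.05 0 0 0 -6 0.005; -0.007 -0.05 0 0 0 -6 0.005; -0.007 -0.05 0 0 0 -6 0.005; -0.007 -0.05 0 0 0 -6 0.005; -0.007 -0.05 0 0 0 -6 0.005; -0.007 -0.05 0 0 0 -6 0.005; -0.007 -0.05 0 0 0 -6 0.005; 0 0 0 0 0 0 0.005"}}

```text
time: 22.3
eef_pos: [0.5397, -0.2655, 0.3053]
orientation: [[0.998, -0.067, -0.021], [-0.067, -0.998, -0.004], [-0.02, 0.006, -1.0]]
force: [0.3, 1.0, -5.0]
opening: 0.016
```

```bash
python3 now.py w20
```

```text
t 22.3 p [ 0.5397 -0.2655  0.3053] psi -3.82 tilt [-1.18 -0.24] F [ 0.34  1.   -5.03] M [ 0.111 -0.051 -0.02 ] op 0.016 q [ 28.  17.  -8.  90.   3.  74. -75.]
along 0.0473 lat -0.3271 barz 0.343 Mz_eye 0.119
```

{"name": "step_arm", "arguments": {"commands": "0.0083 -0.0125 0 0.24 -1.18 0.7 0.005; 0 0 -0.03 0 0 0 0.005; 0 0 -0.05 0 0 0 0.005; 0 0 -0.05 0 0 0 0.005; 0 0 -0.05 0 0 0 0.005; 0 0 -0.03 0 0 0 0.005; 0 0 0 0 0 0 0.005"}}

```text
time: 23.22
eef_pos: [0.5511, -0.2751, 0.0901]
orientation: [[0.999, -0.041, 0.009], [-0.041, -0.999, 0.0], [0.009, -0.001, -1.0]]
force: [-0.5, 0.0, -3.5]
opening: 0.016
```

```bash
python3 now.py w21; python3 -c "
from h import *
o,s=snap('side','s9.png'); np.savez('s9.npz',**s); crop(s['pixels'],245,250,130,115,5,'s9c.png')"
```

```text
t 23.23 p [ 0.5511 -0.2751  0.0901] psi -2.36 tilt [0.53 0.01] F [-0.52  0.04 -3.5 ] M [-0.002  0.031 -0.008] op 0.016 q [ 29.  29.  -8. 103.   5.  48. -74.]
along 0.0507 lat -0.3373 barz 0.1278 Mz_eye -0.183
```

View pics/w21.png

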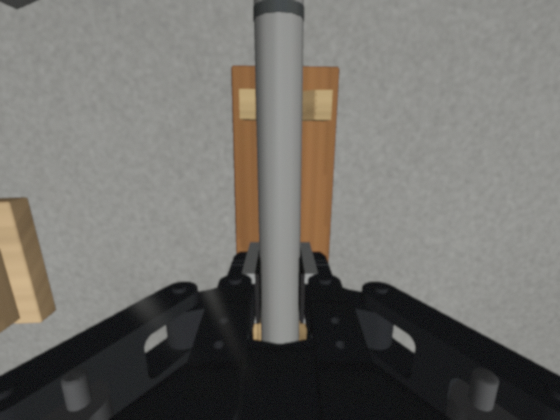

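View pics/s9c.png

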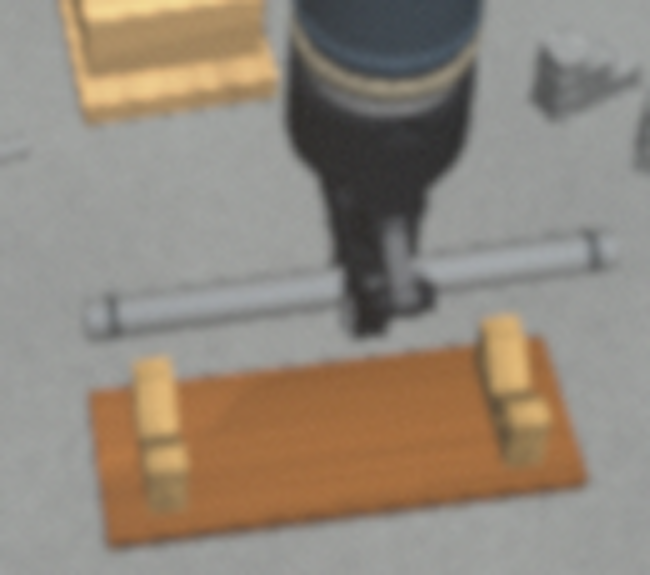

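{"name": "step_arm", "arguments": {"commands": "-0.003 -0.003 -0.01 0 0.5 -0.9 0.005; 0 0 -0.03 0 0 0 0.005; 0 0 -0.02 0 0 0 0.005; 0 0 0 0 0 0 0.005"}}

```text
time: 23.82
eef_pos: [0.5551, -0.2825, 0.0382]
orientation: [[0.998, -0.06, 0.018], [-0.06, -0.998, -0.009], [0.019, 0.008, -1.0]]
force: [-0.3, 0.3, -5.2]
opening: 0.0159
```

```bash
python3 now.py
```

```text
t 23.82 p [ 0.5551 -0.2825  0.0382] psi -3.42 tilt [ 1.03 -0.52] F [-0.27  0.34 -5.18] M [ 0.039  0.036 -0.06 ] op 0.0159 q [ 28.  33.  -7. 104.   6.  42. -76.]
along 0.0614 lat -0.3434 barz 0.0759 Mz_eye -0.141
```

{"name": "step_arm", "arguments": {"commands": "-0.006 0.004 0 0.5 0.9 0.2 0.005; 0 0 0 0 0 0 0.005; 0 0 0 0 0 0 0.005"}}

```text
time: 24.2
eef_pos: [0.551, -0.2794, 0.0418]
orientation: [[0.998, -0.057, 0.007], [-0.056, -0.998, -0.002], [0.007, 0.002, -1.0]]
force: [0.2, -0.8, -5.5]
opening: 0.0161
```

```bash
python3 now.py
```

```text
t 24.2 p [ 0.551  -0.2794  0.0418] psi -3.24 tilt [ 0.39 -0.14] F [ 0.18 -0.79 -5.55] M [ 0.017 -0.01   0.011] op 0.0161 q [ 28.  32.  -7. 104.   6.  43. -75.]
along 0.0561 lat -0.3408 barz 0.0795 Mz_eye 0.045
```

{"name": "step_arm", "arguments": {"commands": "-0.002 0.001 -0.012 0.1 0.5 0 0.005; 0 0 -0.01 0 0 0 0.005; 0 0 -0.004 0 0.2 0 0.005; 0 0 0 0 0 0 0.005"}}

```text
time: 24.7
eef_pos: [0.5488, -0.2783, 0.0139]
orientation: [[0.998, -0.056, -0.006], [-0.057, -0.998, -0.001], [-0.006, 0.001, -1.0]]
force: [-0.4, -0.6, -3.4]
opening: 0.0161
```

```bash
python3 now.py
```

```text
t 24.7 p [ 0.5488 -0.2783  0.0139] psi -3.24 tilt [-0.36 -0.03] F [-0.42 -0.57 -3.44] M [ 0.01  -0.059  0.04 ] op 0.0161 q [ 28.  35.  -7. 105.   6.  41. -76.]
along 0.0538 lat -0.3398 barz 0.0516 Mz_eye -0.124
```

{"name": "step_arm", "arguments": {"commands": "0 0 -0.005 0 -0.3 0 0.005; 0 0 -0.002 0 0 0 0.005; 0 0 0 0 0 0 0.005"}}

```text
time: 25.08
eef_pos: [0.549, -0.2784, 0.0065]
orientation: [[0.998, -0.056, -0.0], [-0.056, -0.998, -0.001], [-0.0, 0.001, -1.0]]
force: [-0.7, -0.3, -4.3]
opening: 0.0167
```

```bash
python3 now.py w22
```

```text
t 25.07 p [ 0.549  -0.2784  0.0065] psi -3.24 tilt [-0.02 -0.04] F [-0.65 -0.32 -4.29] M [ 0.059 -0.011  0.025] op 0.0167 q [ 28.  35.  -7. 105.   6.  40. -76.]
along 0.054 lat -0.3399 barz 0.0442 Mz_eye -0.209
```

View pics/w22.png

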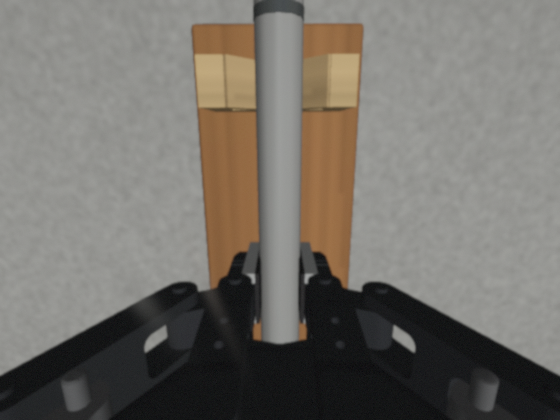

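Bar centred over the notches, 1.5 mm above seating. Lower until the weight comes off, then release.

{"name": "step_arm", "arguments": {"commands": "0 0 -0.0015 0 0 0 0.005; 0 0 -0.001 0 0 0 0.005; 0 0 0 0 0 0 0.005"}}

```text
time: 25.5
eef_pos: [0.5496, -0.2781, 0.0054]
orientation: [[0.998, -0.056, 0.001], [-0.056, -0.998, -0.001], [0.001, 0.001, -1.0]]
force: [-0.1, -0.0, -4.4]
opening: 0.0161
```

```bash
python3 now.py
```

```text
t 25.5 p [ 0.5496 -0.2781  0.0054] psi -3.23 tilt [ 0.04 -0.04] F [-0.14 -0.   -4.35] M [ 0.012 -0.017 -0.034] op 0.0161 q [ 28.  35.  -7. 105.   6.  40. -76.]
along 0.0545 lat -0.3396 barz 0.0431 Mz_eye -0.083
```

{"name": "step_arm", "arguments": {"commands": "0 0 -0.001 0 0 0 0.005; 0 0 0 0 0 0 0.005"}}

```text
time: 25.75
eef_pos: [0.5498, -0.2779, 0.0051]
orientation: [[0.998, -0.056, 0.001], [-0.056, -0.998, -0.001], [0.001, 0.001, -1.0]]
force: [-1.5, 0.6, -1.8]
opening: 0.0161
```

```bash
python3 now.py
```

```text
t 25.75 p [ 0.5498 -0.2779  0.0051] psi -3.22 tilt [ 0.05 -0.04] F [-1.47  0.63 -1.78] M [0.197 0.186 0.028] op 0.0161 q [ 28.  35.  -7. 105.   6.  40. -76.]
along 0.0546 lat -0.3393 barz 0.0428 Mz_eye -0.453
```

Weight is coming onto the notches. Open gently.

{"name": "step_arm", "arguments": {"commands": "0 0 -0.0005 0 0 0 0.016; 0 0 0 0 0 0 0.022; 0 0 0 0 0 0 0.03; 0 0 0 0 0 0 0.04; 0 0 0 0 0 0 0.05; 0 0 0 0 0 0 0.05"}}

```text
time: 26.5
eef_pos: [0.5518, -0.2796, 0.0055]
orientation: [[0.998, -0.057, 0.005], [-0.057, -0.998, -0.003], [0.005, 0.003, -1.0]]
force: [-0.2, 0.8, -0.2]
opening: 0.0501
```

```bash
python3 now.py w23
```

```text
t 26.5 p [ 0.5518 -0.2796  0.0055] psi -3.25 tilt [ 0.3  -0.19] F [-0.21  0.79 -0.23] M [0.006 0.016 0.004] op 0.0501 q [ 28.  35.  -7. 105.   6.  39. -76.]
along 0.0569 lat -0.3409 barz 0.0432 Mz_eye -0.038
```

View pics/w23.png

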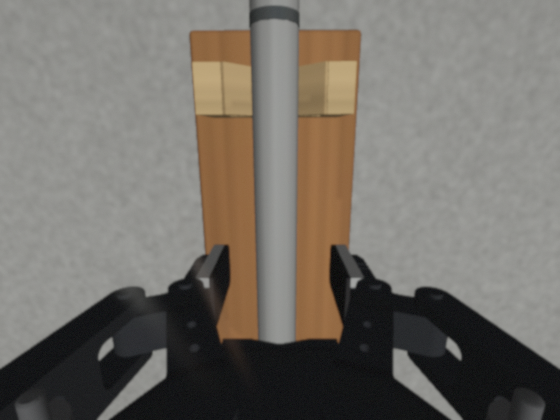

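Released cleanly. Raise straight up.

{"name": "step_arm", "arguments": {"commands": "0 0 0.015 0.2 0.2 0 0.05; 0 0 0.03 0 0 0 0.06; 0 0 0.045 0 0 0 0.07; 0 0 0.05 0 0 0 0.08; 0 0 0.05 0 0 0 0.08; 0 0 0.05 0 0 0 0.08; 0 0 0.04 0 0 0 0.08; 0 0 0 0 0 0 0.08; 0 0 0 0 0 0 0.08"}}

```text
time: 27.68
eef_pos: [0.5501, -0.2786, 0.3033]
orientation: [[0.998, -0.056, 0.008], [-0.056, -0.998, -0.002], [0.008, 0.001, -1.0]]
force: [-0.2, -0.2, -1.3]
opening: 0.08
```

```bash
python3 now.py w24; python3 -c "
from h import *
o,s=snap('side','s10.png'); np.savez('s10.npz',**s)
o,s=snap('top','t10.png'); np.savez('t10.npz',**s)"
```

```text
t 27.68 p [ 0.5501 -0.2786  0.3033] psi -3.21 tilt [ 0.47 -0.11] F [-0.23 -0.2  -1.33] M [-0.01   0.036  0.078] op 0.08 q [ 29.  18.  -8.  89.   3.  72. -73.]
along 0.0549 lat -0.34 barz 0.341 Mz_eye -0.01
```

View pics/w24.png

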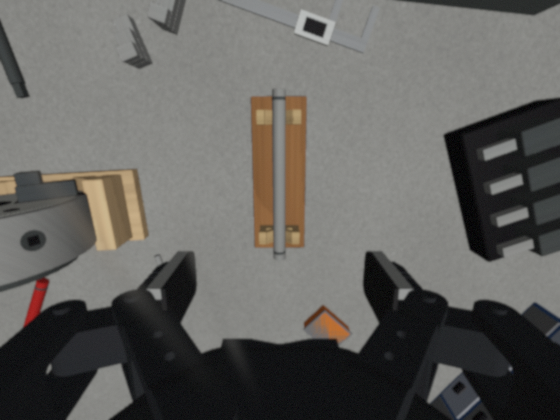

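View pics/s10.png

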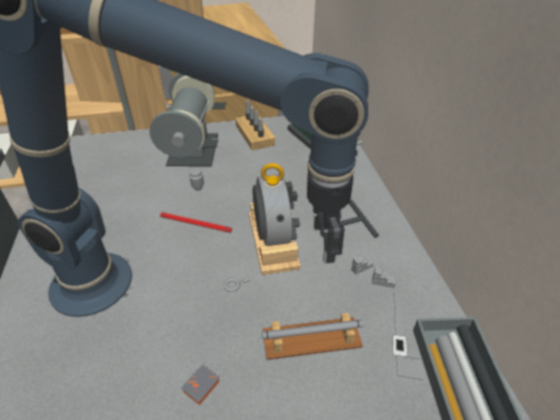

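```bash
python3 -c "
from h import *
d=np.load('w24.npz')
a=atz(wray(d,278,90),.047);b=atz(wray(d,279,258.5),.047); print((a+b)/2,np.degrees(np.arctan2(*(a-b)[[1,0]])))
C=[atz(wray(d,*p),.012) for p in ((252,97),(306,97),(254,246),(303,248))]; print(np.mean(C,0),[np.degrees(np.arctan2(*(C[i]-C[i+2])[[1,0]])) for i in (0,1)])
for i,(v,r) in enumerate((('s10','side0'),('t10','top0'))):
    x=cv2.absdiff(np.load(v+'.npz')['pixels'],np.load(r+'.npz')['pixels']).max(2); cv2.imwrite(f'pics/diff{i}.png',x*3)
print(env.finish_job())
" ; ls pics | tail -2
```

```text
[ 0.54575918 -0.27701906  0.047     ] -2.8845450774217882
[ 0.54531879 -0.27723913  0.012     ] [np.float64(-3.6715660963899133), np.float64(-3.118517253366722)]
the job is handed in; nothing more can be done
None
w9.png
wrist0.png
```

I've handed the job in: the eye is screwed down and nipped up, and the bar is back in both notches of its rest. It took about 28 s of the 72 s allowed.

- **Turning the eye:** I put the bar through the ring about 25° skewed, with the hand 75–78 mm out, and turned clockwise with the bar only. The screw ran at about 0.2 N m. The torque then rose sharply at the seat, after about 65° of eye turn as judged from the bar's angle, within the 50–92° given. I held about 1.1 N m for roughly half a second.
- **Drawing out:** I swung the bar back until the torque was zero and drew it out. The force across the bar stayed at about 1 N, too little to turn the eye back.
- **Last checks on the bar:** Its middle measured under 1 mm from the rest's middle, both along and across. It lay within about 0.8° of the rest's line, and the gripper was clear and well above it. In the last pictures the bystanders looked where they started. I saved difference pictures but did not look at them before handing in.
- **What I could not see:** The cameras cannot show the collar gap or the bar-to-eye contact force. That the eye is down rests on the sharp rise in torque and its holding.

**What disagreed:** The first close missed the bar, because the fingers really stand about 37 mm higher than the reported TCP height suggests. I checked this in the wrist and side pictures, allowed for it, and gripped the bar on the next try. The camera also put the ring's centre about 3 mm lower than the text's heights do (0.250 against 0.254 m). I ran the bar at 0.2539 m and it went through without touching.

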